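Charge the spacer gauge: gather, tip the tray into the hopper, lock the gauge head

TASK

Get the bearing gauge ready: gather all the tan flanged spacers lying about the bench into the open-fronted tray, then tip the tray over the feed hopper so that every spacer ends up in the hopper, and set the empty tray back upright on its rubber mat. Also slide the gauge head onto the rail from its open end until it is fully home and the spring detent holds it (before or after the tipping). Leave the steel bearing, the chrome sleeve and the red plug where they are.

Things in the scene. Friction and masses are not known exactly. Their poses are not given: they have to be found in the camera images.
- spacer0: Tan phenolic spacer: square flange 60 x 60 x 10 mm, on it a round barrel 38 mm in diameter, 45 mm high in all, 60 g. Origin: centre of the underside of the flange; z runs along the barrel. Starts upright on the bench; two to four of them are there.
- spacer1: Tan phenolic spacer: square flange 60 x 60 x 10 mm, on it a round barrel 38 mm in diameter, 45 mm high in all, 60 g. Origin: centre of the underside of the flange; z runs along the barrel. Starts upright on the bench; two to four of them are there.
- spacer2: Tan phenolic spacer: square flange 60 x 60 x 10 mm, on it a round barrel 38 mm in diameter, 45 mm high in all, 60 g. Origin: centre of the underside of the flange; z runs along the barrel. Starts upright on the bench; two to four of them are there.
- spacer3: Tan phenolic spacer: square flange 60 x 60 x 10 mm, on it a round barrel 38 mm in diameter, 45 mm high in all, 60 g. Origin: centre of the underside of the flange; z runs along the barrel. Starts upright on the bench; two to four of them are there.
- tray: Loose sheet aluminium tray, 175 mm long (x) by 148 mm wide (y), floor and walls 4 mm thick, walls 45 mm high on both sides and at the rear (+x), open at the front (-x). A wooden grip bar across the rear, 16 mm thick (x), 112 mm long (y), 62 to 88 mm above the underside. 250 g. Origin: centre of its underside.
- tray_grip (a point): Centre of the tray's grip bar: tray frame (80, 0, 75) mm.
- tray_lip (a point): Middle of the tray's open front edge, on the floor: tray frame (-87.5, 0, 4) mm. Pour over this edge.
- tray_mat: Black rubber mat fixed on the bench, 200 (x) by 170 (y) by 3 mm, on which the tray stands at the start and in the end. Origin: centre of its underside.
- hopper: Fixed steel feed hopper, an open square box 220 by 220 mm outside, walls 6 mm, rim 100 mm above the bench. Origin: centre of the underside; its -x side faces the robot.
- hopper_mouth (a point): Centre of the hopper's mouth at rim height.
- hopper_in (a point): Centre of the hopper's flat inner floor, 30 mm above the bench.
- gauge_head: Grey gauge head, 80 mm long (x), 60 wide (y), 70 high, 350 g, dial on top. Grip its upper block: 44 mm wide (y), 70 long, 29 to 70 mm above the underside. T-slot below along x, open at both ends: 40 mm wide from 6 to 19 mm up, over a 24 mm gap between lips; a pocket in its roof takes the detent. Works either way round. Origin: centre of underside. Starts upright on the bench.
- rail: Fixed T-rail on a base plate 190 x 80 x 5 mm, running along its x: head 36 mm wide, 16 to 26 mm above the bench, from x = -85 mm (open end, rounded nose, nearer the robot) to x = +85 mm (end stop block, 48 mm high). Origin: centre of the underside.
- rail_entry (a point): Where the gauge head's origin should be just before it slides on: in line with the rail, 5 mm before the open end, at mid clearance (9.5 mm above the bench). Axes as the rail: slide along +x, 174 mm to home.
- rail_home (a point): Where the gauge head's origin lies when it is home, 1 mm before the end stop (8 mm above the bench). Axes as the rail.
- detent (a joint): Spring detent in the rail top, beneath rail_home: 0 m when up (it stands 4 mm proud), grows to about 4 mm as it is pressed down. About 10 N pushes the head over it; it springs up into the pocket of the head at home.
- bearing: Steel flanged bearing, flange 90 mm in diameter and 12 mm thick, 36 mm high. Bystander: leave alone. Origin: centre of the underside.
- sleeve: Chrome press sleeve standing upright, 50 mm in diameter, 60 mm high. Bystander: leave alone. Origin: centre of the underside.
- plug: Red anodised arbor plug standing upright, 52 mm in diameter at most, 64 mm high. Bystander: leave alone. Origin: centre of the underside.

How it is judged:
By the outcome, as a careful person would: the job done as asked, in the order asked, and still so for the second after the job is handed in, with the robot touching nothing.
Of spacer0, spacer1, spacer2, spacer3 only 2 to 4 are there at a start; the rules pass over those that are not, and their reading is None.
At some moment in a run one of spacer0, spacer1, spacer2, spacer3, gauge_head may be knocked a few centimetres aside while the robot is not near it.
It also fails if it takes over 210 s, if anything falls off the work surface, if the arm or the gripper's body presses on something with over 40 N, if the wrist force passes 120 N, or if a joint passes its speed limit or range.

ROBOT

A 6-joint arm with a two-finger parallel gripper is mounted at the origin on the work surface. World frame = base frame: x ahead of the robot, y to its left, z up, the work surface at z = 0. Lengths are in m, angles in rad, forces in N, time in s.
With the tool pointing down it reaches from about 0.35 to 0.85 m from the base axis. Payload 8.1 kg.
Tool frame: the origin (TCP) lies between the finger pads; the fingertips stand 25 mm ahead of it and the grasp point (between the pads) lies 6 mm ahead of it; z points along the fingers, y is the line along which they close (so a half turn about z gives the same grasp; the last joint's range is limited). The gripper opens to 93 mm and grips with 3 to 60 N. Pads are 15 mm wide; open, the fingers measure 128 mm over their backs; the gripper's body (75 mm by 188 mm) begins 65 mm behind the grasp point.
Start: joints at [-1.382, 0.13, 1.488, -0, 1.523, -0.085], TCP at [0.162, -0.578, 0.244] pointing down, gripper open.
Joint ranges: [-2.96, 2.96], [-0.89, 2.26], [0.02, 2.5], [-1.34, 4.48], [0, 2.73], [-2.66, 2.66]. Speed limits (rad/s): [2.39, 2.39, 2.79, 3.14, 3.14, 3.14].

INTERFACE

Orientations are given as a rotation vector (axis times angle).
In Python, from plant import robot gives the robot as it stands.
- The arm moves only by the tool arm_command, never from a script. Its argument "increments" is text: rows parted by semicolons, each of 5 numbers parted by spaces: the closure, from 0 (fully open) to 1 (shut), then the shift along the tool's x, y, z in mm, then the turn about the tool's z in rad. A call has 1 to 5 rows; each row is the pose to reach, as a shift and turn from the pose commanded when the call began, along the tool's axes at that moment; what a row does not reach only later rows make up. A row lasts 1/10 s, in which the tool goes at most 50 mm and 8.59 degrees, less where a joint would pass 70% of its speed; a pose out of reach is approached as far as the arm can. A call with a gripper value outside its range is refused whole. The fingers move at their own pace and stop on an object; "grip_force" is the grip in N (left out, the last holds). Time passes only in rows, so rows that repeat a pose let the fingers close. It gives the time, the measured TCP pose, the force, the opening and the grip force at its end, in the units of the state.
- robot.read_state(): the state, without advancing time (a new reading comes with each control period).
- robot.read_camera(name): name is "scene" or "top"; returns the picture (420x560x3 uint8, blue, green, red); there is no depth.
- robot.camera_model(name): a dict with "fx", "fy", "cx", "cy" (pixels), "eye" and "rotation" of the camera in the world. Camera axes: x right, y down, z forward; pixel columns grow to the right and rows downward; lengths in m; the calibration is good to about 2 mm. A picture is of the moment at which its call begins. camera_model takes no time and is no camera call.
- robot.close_job(): hands the job in; it is judged then, once.
The state is a dict: "t": time; "q": joint angles; "dq": joint speeds; "joint_torque": joint torques, N m; "tool_pos": TCP position; "orientation": TCP orientation; "force": force on the tool from outside, world axes, zero at the start; "wrist_torque": the same for the moment, N m; "opening": finger opening in m; "gripper_force": force on a finger pad.
Only numpy, scipy, OpenCV 4.12 (cv2) and the standard library are available. Lean on these libraries where they do the work, as an engineer would, in place of code of your own. Each camera call takes 0.05 s, during which the arm holds its last target. There are 200 camera calls.

## Working session

There is one attempt and no reset: what is moved stays moved. The work goes in short steps, Python scripts to look and compute and a tool call to move; the robot and the scene stay as the last step left them, time stands still between calls to the robot, and variables do not carry over. Pictures are saved under pics/ and viewed, at most 14 in all, crops included, and the job is handed in when it is done.

Besides the shell and the picture viewer there is one more tool, called after "Request:" in YAML: its name, and indented under it one key for each argument. arm_command: Moves the arm, as the interface text tells. Its arguments: {"type":"object","properties":{"increments":{"type":"string"},"grip_force":{"type":"number"}},"required":["increments"]}

```bash
ls; mkdir -p pics; python3 - <<'E'
from plant import robot
import cv2
for n in("top","scene"):
    cv2.imwrite(f"pics/{n}0.png",robot.read_camera(n)); print(n,robot.camera_model(n))
print(robot.read_state())
E
```

```text
pics
top {'fx': 392.53039936273285, 'fy': 392.53039936273285, 'cx': 275.8633537965735, 'cy': 207.45860009079124, 'eye': array([ 0.49839854, -0.00276924,  1.08629018]), 'rotation': array([-2.15042258,  2.19573962, -0.07291552])}
scene {'fx': 388.08217448196916, 'fy': 388.08217448196916, 'cx': 280.864561759216, 'cy': 209.10311829165488, 'eye': array([1.11257078, 0.4765661 , 0.91881701]), 'rotation': array([-1.16091239, -2.44358408,  0.90128012])}
{'t': 0.1, 'q': array([-1.38238976e+00,  1.31103192e-01,  1.48914463e+00,  3.46713252e-06,
        1.52298672e+00, -8.54113732e-02]), 'dq': array([ 0.00090784, -0.00082057, -0.00160612, -0.00027084,  0.00091382,
       -0.00109599]), 'joint_torque': array([ 9.62062732e-04, -5.61340749e+01, -4.93095696e+01,  7.69318035e-02,
        2.91464163e-02, -8.72064311e-05]), 'tool_pos': array([ 0.16217545, -0.57719105,  0.24269596]), 'orientation': array([-3.11057100e+00, -4.28545715e-01,  1.27258289e-04]), 'force': array([ 0.59126647,  0.08401559, -0.38750325]), 'wrist_torque': array([-0.00022193,  0.00554904,  0.0394425 ]), 'gripper_force': 0.0, 'opening': 0.09288298116449877}
```

View pics/top0.png

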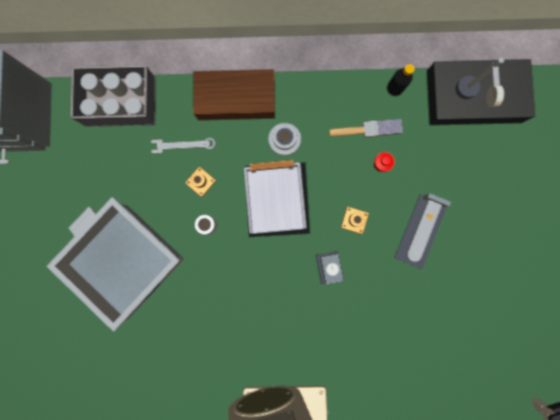

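View pics/scene0.png

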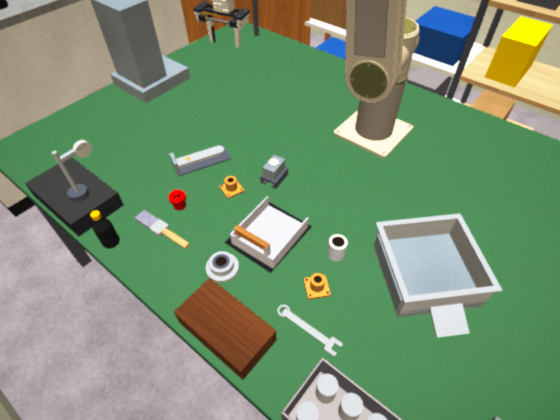

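The top view shows two spacers at (200,181) and (355,220). The tray is at (276,200) with its grip bar at (272,165), the hopper at (115,263), the rail at (422,230) with its open end probably at the bottom (410,255), and the gauge head at (331,268). The bearing (285,138), sleeve (204,225) and plug (385,161) are bystanders. The scene view agrees.

```bash
cat >h.py <<'E'
from plant import robot
import numpy as np, cv2
from scipy.spatial.transform import Rotation as R
np.set_printoptions(precision=4,suppress=True)
def cast(n,px,z):
    c=robot.camera_model(n); px=np.atleast_2d(np.asarray(px,float))
    d=np.c_[(px[:,0]-c["cx"])/c["fx"],(px[:,1]-c["cy"])/c["fy"],np.ones(len(px))]@R.from_rotvec(c["rotation"]).as_matrix().T
    return c["eye"]+d*((z-c["eye"][2])/d[:,2:])
def proj(n,p):
    c=robot.camera_model(n); q=(np.atleast_2d(p)-c["eye"])@R.from_rotvec(c["rotation"]).as_matrix()
    return np.c_[c["fx"]*q[:,0]/q[:,2]+c["cx"],c["fy"]*q[:,1]/q[:,2]+c["cy"]]
def mask(im,lo,hi):
    return cv2.inRange(cv2.cvtColor(im,cv2.COLOR_BGR2HSV),lo,hi)
def blobs(m,amin=60,amax=1e6):
    cs=cv2.findContours(m,cv2.RETR_EXTERNAL,cv2.CHAIN_APPROX_NONE)[0]
    return [c[:,0] for c in cs if amin<cv2.contourArea(c)<amax]
def rect(n,c,z):
    "centre, sizes, yaw (deg, of the first side) of the blob on the plane z (m)"
    w=cast(n,c,z)[:,:2]; (x,y),(a,b),t=cv2.minAreaRect((w*1000).astype(np.float32)); return x,y,a,b,t
E
python3 - <<'E'
from h import *
im=cv2.imread("pics/top0.png")
for c in blobs(mask(im,(10,120,120),(25,255,255))): print("orange",c.mean(0),np.round(rect("top",c,.010),1))
h=cv2.cvtColor(im,cv2.COLOR_BGR2HSV)
notgreen=255-mask(im,(50,90,20),(85,255,255))
for c in blobs(notgreen,200): print("obj",c.mean(0),np.round(rect("top",c,.0),1))
cr=lambda x,y,s=45:cv2.resize(im[y-s:y+s,x-s:x+s],(266,266),interpolation=cv2.INTER_CUBIC)
cv2.imwrite("pics/col.png",np.vstack([np.hstack([cr(200,181,20),cr(355,220,20),cr(331,268,24)]),np.hstack([cr(276,200),cr(422,230,42),cr(115,263,70)])]))
E
```

```text
orange [351.832 218.968] [ 547.3 -202.5   60.1   60.    70.3]
orange [199.9839 181.3548] [663.6 220.4  60.4  59.8  49.1]
orange [271.7303 164.7191] [705.3  21.2  18.1 115.3   4.9]
orange [408.9231  68.5385] [ 970.8 -371.6   26.2   26.5   41.8]
obj [546.0581 408.3256] [  42.2 -686.8   75.8   60.    85.5]
obj [280.0398 403.3546] [ 67.4  18.2 274.5  90.1  89.2]
obj [329.9    267.5091] [ 419.8 -132.8   93.6   72.     9.8]
obj [205.4857 224.3571] [545.2 207.8  69.8  61.   88.8]
obj [354.5652 219.663 ] [ 548.  -204.9   74.5   73.8   71.1]
obj [114.1071 259.5387] [455.6 470.7 308.9 284.9  45.9]
obj [421.7727 229.7778] [ 519.2 -387.1   96.8  215.3   64.2]
obj [200.1375 180.8375] [666.1 223.5  76.4  74.4  49.6]
obj [276.4135 198.2632] [615.3   9.4 215.8 180.9   3.6]
obj [383.8551 161.5507] [ 709.4 -291.4   69.5   65.3   87.4]
obj [180.1635 144.6918] [769.3 271.6  47.1 189.9   0.7]
obj [284.2772 138.6832] [780.7 -15.9 100.6 102.5  44.1]
obj [366.7558 128.8953] [ 803.5 -244.    54.9  216.1    2.9]
obj [257.5789  65.5482] [ 945.9    5.2 1621.8  489.7   88.3]
```

View pics/col.png

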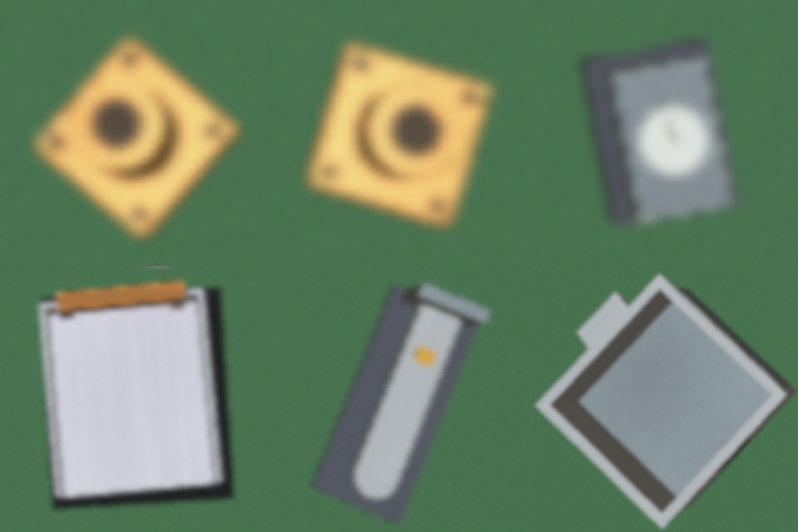

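The crops confirm two spacers with square flanges. The rail's open rounded nose is at the lower left of its crop, and the stop and orange detent are at the top. The gauge head's block is offset within its base by parallax. The hopper sits at about 45°. Next I'll measure them precisely.

```bash
python3 - <<'E'
from h import *
im=cv2.imread("pics/top0.png"); hsv=cv2.cvtColor(im,cv2.COLOR_BGR2HSV)
for n,(x,y) in dict(floor=(276,205),wall=(304,200),mat=(306,225),rbase=(408,235),rhead=(420,235),stop=(438,199),gbase=(320,268),gblk=(336,258),hrim=(150,290),hfloor=(120,260),hin=(80,280)).items(): print(n,hsv[y,x])
def box(n,m,roi,z,k):
    x0,y0,x1,y1=roi; mm=np.zeros_like(m); mm[y0:y1,x0:x1]=m[y0:y1,x0:x1]
    for c in blobs(mm,60): print(n,len(c),np.round(rect("top",c,z),1)); print("   ",np.round(cv2.boxPoints(cv2.minAreaRect((cast('top',c,z)[:,:2]*1000).astype(np.float32))),0).tolist())
ng=255-mask(im,(50,90,20),(85,255,255))
lt=mask(im,(0,0,110),(180,80,255))
box("traywhite",mask(im,(0,0,90),(180,60,255)),(235,155,315,245),.048,1)
box("bar",mask(im,(5,100,80),(25,255,255)),(235,155,315,245),.091,1)
box("mat/all",ng,(235,155,315,245),.003,1)
box("railhead",lt,(390,204,460,275),.026,1)
box("railall",ng,(390,203,460,275),.005,1)
box("detent",mask(im,(10,120,120),(30,255,255)),(390,185,460,275),.028,1)
box("gblk",lt,(310,245,350,290),.070,1)
box("gall",ng,(310,245,350,290),.0,1)
box("dial",mask(im,(0,0,175),(180,40,255)),(310,245,350,290),.070,1)
box("hop",lt,(45,193,185,335),.1,1)
sc=cv2.imread("pics/scene0.png")
for c in blobs(mask(sc,(10,120,120),(25,255,255))): print("sc orange",c.mean(0),np.round(rect("scene",c,.010),1))
print(proj("top",[[.5473,-.2025,.01],[.6636,.2204,.01]]))
E
```

```text
floor [120  13 217]
wall [120  12  84]
mat [120  13  99]
rbase [109  36  98]
rhead [101  11 187]
stop [ 99  31 155]
gbase [110  34  91]
gblk [100  30 151]
hrim [101  12 168]
hfloor [100  31 149]
hin [23 29 78]
traywhite 249 [611.5  14.7 183.6 154.8   3.9]
    [[515.0, 86.0], [525.0, -69.0], [708.0, -56.0], [698.0, 98.0]]
bar 92 [690.   19.1  17.8 111.2   4.9]
    [[676.0, 74.0], [686.0, -37.0], [704.0, -36.0], [694.0, 75.0]]
mat/all 266 [614.9   9.4 215.2 180.4   3.6]
    [[502.0, 93.0], [513.0, -87.0], [728.0, -74.0], [717.0, 106.0]]
railhead 135 [ 511.5 -383.8   42.8  172.6   65.4]
    [[424.0, -367.0], [581.0, -439.0], [599.0, -400.0], [442.0, -328.0]]
railall 189 [ 514.8 -385.1   93.1  206.4   64.2]
    [[402.0, -382.0], [588.0, -472.0], [628.0, -388.0], [442.0, -298.0]]
gblk 95 [ 420.  -132.    72.2   49.1    9.1]
    [[380.0, -113.0], [388.0, -162.0], [460.0, -151.0], [452.0, -102.0]]
gall 110 [ 419.8 -132.8   93.6   72.     9.8]
    [[368.0, -105.0], [380.0, -176.0], [472.0, -160.0], [460.0, -89.0]]
dial 36 [ 420.1 -129.8   30.8   30.4   88.9]
    [[405.0, -145.0], [435.0, -14
[... 228 characters left out ...]
66 286.1829] [664.1 221.3  72.5  61.7  48.6]
sc orange [250.3699 236.8219] [658.3 -20.3  27.5 120.9   2.3]
sc orange [ 95.2143 214.6071] [ 894.3 -442.7   45.    27.9   65.7]
sc orange [231.0328 186.5738] [ 547.  -208.1   90.6   64.2   69. ]
sc orange [505.8704  98.6518] [-457.3  309.   193.1  404.     0.3]
sc orange [516.0904  57.2938] [-902.8  220.2  619.1  180.8    4.9]
sc orange [523.9867  11.1133] [-1377.    107.3    78.4   381.4     0.8]
sc orange [302.7227  15.957 ] [-551.4 -750.2  510.   491.3   38.3]
sc orange [245.4935   8.3377] [ -442.4 -1076.7   286.7   101.4    43.6]
sc orange [194.8811  15.986 ] [ -240.3 -1190.9   510.4   169.5    53. ]
[[354.3526 219.921 ]
 [200.0351 181.2363]]
```

```bash
cat >>h.py <<'E'
def pose():
    s=robot.read_state(); M=R.from_rotvec(s["orientation"]).as_matrix()
    return s["tool_pos"]*1000, np.degrees(np.arctan2(M[1,0],M[0,0])), s
def plan(*wps,start=None):
    "waypoints (x,y,z mm, psi deg): prints per call the tool-frame shift (mm), turn (rad) and rows needed"
    p,psi=start if start else pose()[:2]
    for *q,a in wps:
        q=np.array(q,float); d=(a-psi+180)%360-180
        n=max(1,int(np.ceil(max(np.linalg.norm(q-p)/225,abs(d)/38))))
        for i in range(n):
            t=np.radians(psi); D=(q-p)/n
            sh=np.array([np.cos(t)*D[0]+np.sin(t)*D[1],np.sin(t)*D[0]-np.cos(t)*D[1],-D[2]])
            print(np.round(sh,1),"turn",round(-np.radians(d/n),3),"rows",round(max(np.linalg.norm(sh)/45,abs(d/n)/8),1)); p=p+D; psi+=d/n
            if i==0: n0=n
            q=q
        p=q; psi=a
E
sed -i 's/for i in range(n):/D0=(q-p)\/n\n        for i in range(n):/; s/; D=(q-p)\/n$/; D=D0/; /if i==0: n0=n/d; /^            q=q$/d' h.py
python3 - <<'E'
from h import *
plan((547,-202.5,240,70),(547,-202.5,60,70))
E
```

```text
[157.3 -85.6   0.9] turn -0.316 rows 4.0
[176.1 -32.5   0.9] turn -0.316 rows 4.0
[177.4  23.9   0.9] turn -0.316 rows 4.0
[  0.   0. 180.] turn -0.0 rows 4.0
```

Request:
arm_command:
  increments: "0 157 -86 1 -0.316; 0 157 -86 1 -0.316; 0 157 -86 1 -0.316; 0 157 -86 1 -0.316; 0 157 -86 1 -0.316"

```text
t: 0.6
tool_pos: [0.2926, -0.4497, 0.2423]
orientation: [-3.003, -0.919, -0.001]
force: [0.4, -1.1, -0.1]
opening: 0.0931
gripper_force: 0.0
```

Request:
arm_command:
  increments: "0 176 -32 1 -0.316; 0 176 -32 1 -0.316; 0 176 -32 1 -0.316; 0 176 -32 1 -0.316; 0 176 -32 1 -0.316"

```text
t: 1.1
tool_pos: [0.4204, -0.3259, 0.2413]
orientation: [-2.822, -1.379, -0.001]
force: [-0.6, -0.4, -0.5]
opening: 0.0927
gripper_force: 0.0
```

Request:
arm_command:
  increments: "0 177 24 1 -0.316; 0 177 24 1 -0.316; 0 177 24 1 -0.316; 0 177 24 1 -0.316; 0 177 24 1 -0.316"

```text
t: 1.6
tool_pos: [0.5481, -0.2021, 0.2399]
orientation: [-2.57, -1.805, -0.0]
force: [-0.7, 0.5, -0.5]
opening: 0.0933
gripper_force: 0.0
```

```bash
python3 - <<'E'
from h import *
im=robot.read_camera("top"); cv2.imwrite("pics/t1.png",im)
for c in blobs(mask(im,(10,120,120),(25,255,255))): print(c.mean(0),np.round(rect("top",c,.010),1))
p,a,s=pose(); print(s["t"],p,a,s["force"])
plan((547,-202.5,80,70),(547,-202.5,40,70))
E
```

```text
[353.1081 219.    ] [ 548.3 -199.7   54.2   60.    70.1]
[200.2031 181.5312] [663.6 220.4  60.4  59.8  49.1]
[271.5    164.6778] [705.5  21.2  16.7 115.2   4.2]
[408.9615  68.5385] [ 970.8 -371.6   26.2   26.5   41.8]
1.65 [ 546.9056 -203.6071  239.9914] 70.10208263005606 [ 0.2941 -0.8415  0.1524]
[  1.1  -0.3 160. ] turn 0.002 rows 3.6
[ 0.  0. 40.] turn -0.0 rows 0.9
```

Request:
arm_command:
  increments: "0.2 1 0 50 0; 0.2 1 0 100 0; 0.2 1 0 150 0; 0.2 1 0 180 0; 0.2 1 0 200 0"
  grip_force: 15

```text
t: 2.15
tool_pos: [0.5435, -0.204, 0.0369]
orientation: [-2.572, -1.797, 0.005]
force: [0.2, 0.8, 0.2]
opening: 0.0742
gripper_force: 0.0
```

Request:
arm_command:
  increments: "1 0 0 0 0; 1 0 0 0 0; 1 0 0 0 0; 1 0 0 0 0; 1 0 0 0 0"
  grip_force: 15

```text
t: 2.65
tool_pos: [0.5479, -0.2031, 0.0421]
orientation: [2.572, 1.801, 0.002]
force: [-0.2, -0.3, 0.1]
opening: 0.039
gripper_force: 0.0
```

Request:
arm_command:
  increments: "1 0 0 -30 0; 1 0 0 -70 0; 1 0 0 -110 0; 1 0 0 -110 0; 1 0 0 -110 0"

```text
t: 3.15
tool_pos: [0.5482, -0.2029, 0.1527]
orientation: [2.57, 1.8, 0.003]
force: [-0.3, 0.0, -0.7]
opening: 0.0376
gripper_force: 15.0
```

```bash
python3 - <<'E'
from h import *
p,a,s=pose(); print(s["t"],p,a,s["opening"],s["gripper_force"])
plan((623,-20,150,94.5),(623,-20,48,94.5))
E
```

```text
3.15 [ 548.1876 -202.9006  152.6583] 70.01909526148381 0.037639257750524464 14.998180121183395
[197.5   7.8   2.7] turn -0.427 rows 4.4
[  0.   0. 102.] turn -0.0 rows 2.3
```

Request:
arm_command:
  increments: "1 40 2 1 -0.09; 1 80 3 1 -0.18; 1 120 5 1 -0.27; 1 160 6 2 -0.36; 1 197.5 8 3 -0.427"

```text
t: 3.65
tool_pos: [0.6213, -0.0177, 0.1455]
orientation: [-2.127, -2.309, 0.003]
force: [0.8, -1.0, -0.3]
opening: 0.0375
gripper_force: 15.0
```

Request:
arm_command:
  increments: "1 0 0 0 0; 1 0 0 30 0; 1 0 0 60 0; 1 0 0 60 0; 1 0 0 60 0"

```text
t: 4.15
tool_pos: [0.6206, -0.0199, 0.0862]
orientation: [-2.132, -2.303, 0.004]
force: [-0.0, -0.7, -0.6]
opening: 0.0376
gripper_force: 15.0
```

```bash
python3 - <<'E'
from h import *
p,a,s=pose(); print(s["t"],p,a,s["opening"],s["gripper_force"])
plan((623,-20,48,94.5))
E
```

```text
4.15 [620.6179 -19.9206  86.2432] 94.43044962811555 0.03764761734180291 14.99825343489647
[-0.3  2.4 38.2] turn -0.001 rows 0.9
```

Request:
arm_command:
  increments: "1 0 2 15 0; 1 0 2 30 0; 1 0 2 37 0; 1 0 2 37 0; 1 0 2 37 0"

```text
t: 4.65
tool_pos: [0.624, -0.0195, 0.0504]
orientation: [-2.133, -2.306, 0.0]
force: [-0.2, 0.5, -0.4]
opening: 0.0381
gripper_force: 15.0
```

Request:
arm_command:
  increments: "0.4 0 0 0 0; 0.4 0 0 0 0; 0.4 0 0 0 0; 0.4 0 0 -20 0; 0.4 0 0 -60 0"

```text
t: 5.15
tool_pos: [0.6211, -0.0192, 0.1072]
orientation: [-2.129, -2.302, 0.007]
force: [0.4, -0.4, -0.8]
opening: 0.0553
gripper_force: 0.0
```

Request:
arm_command:
  increments: "0.3 0 0 -45 0; 0.3 0 0 -45 0; 0.2 0 0 -45 0"

```text
t: 5.45
tool_pos: [0.6255, -0.0196, 0.1579]
orientation: [2.131, 2.304, 0.004]
force: [0.7, 1.2, -0.8]
opening: 0.0691
gripper_force: 0.0
```

```bash
python3 - <<'E'
from h import *
p,a,s=pose(); print(s["t"],p,a,s["opening"],s["gripper_force"])
im=robot.read_camera("top"); cv2.imwrite("pics/t2.png",im)
for c in blobs(mask(im,(10,120,120),(25,255,255))): print(c.mean(0),np.round(rect("top",c,.010),1))
plan((663.6,220.4,150,139.1),(663.6,220.4,40,139.1))
E
```

```text
5.45 [625.4627 -19.6228 157.8863] 94.47145891129394 0.06910984008163067 0.0
[199.9839 181.371 ] [663.7 220.3  60.5  60.1  48.8]
[408.9615  68.5385] [ 970.9 -371.6   25.6   26.9   25.6]
[118.1  29.    2.9] turn -0.389 rows 2.8
[98.2 71.7  2.9] turn -0.389 rows 2.8
[  0.   0. 110.] turn -0.0 rows 2.4
```

Request:
arm_command:
  increments: "0.2 40 10 1 -0.13; 0.2 80 20 2 -0.26; 0.2 118 29 3 -0.389; 0.2 118 29 3 -0.389"

```text
t: 5.9
tool_pos: [0.6424, 0.1051, 0.1499]
orientation: [-1.634, -2.679, 0.001]
force: [-0.3, -0.5, 0.0]
opening: 0.0744
gripper_force: 0.0
```

Request:
arm_command:
  increments: "0.2 49 36 1 -0.2; 0.2 98 72 3 -0.389; 0.2 98 72 3 -0.389; 0.2 98 72 3 -0.389; 0.2 98 72 3 -0.389"

```text
t: 6.4
tool_pos: [0.663, 0.2197, 0.1476]
orientation: [-1.101, -2.94, 0.004]
force: [-0.0, -0.1, 0.4]
opening: 0.0745
gripper_force: 0.0
```

```bash
python3 - <<'E'
from h import *
p,a,s=pose(); print(s["t"],p,a,s["opening"],s["gripper_force"])
im=robot.read_camera("top"); cv2.imwrite("pics/t3.png",im)
for c in blobs(mask(im,(10,120,120),(25,255,255))): print(c.mean(0),np.round(rect("top",c,.017),1))
plan((663.6,220.4,41,139.1))
E
```

```text
6.4 [663.0278 219.7086 147.5619] 138.9519684980241 0.07451413989958829 0.0
[271.5    164.6778] [704.1  21.   16.5 114.4   4.1]
[408.9615  68.5385] [ 967.7 -369.2   26.1   26.4   41.8]
[  0.7   1.3 107. ] turn -0.004 rows 2.4
```

View pics/t3.png

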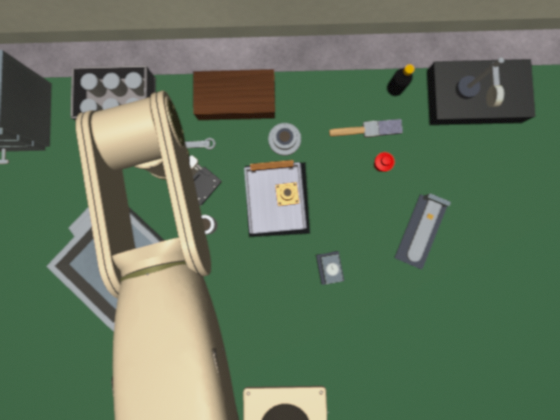

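The first spacer sits squarely in the tray at (287,193), and the arm is over the second one.

Request:
arm_command:
  increments: "0.2 1 1 40 0; 0.2 1 1 80 0; 0.2 1 1 107 0; 0.2 1 1 107 0; 0.2 1 1 107 0"

```text
t: 6.95
tool_pos: [0.6637, 0.2202, 0.0426]
orientation: [-1.102, -2.941, 0.001]
force: [0.8, 0.2, 1.9]
opening: 0.0745
gripper_force: 0.0
```

Request:
arm_command:
  increments: "1 0 0 0 0; 1 0 0 0 0; 1 0 0 0 0; 1 0 0 0 0; 1 0 0 0 0"
  grip_force: 15

```text
t: 7.45
tool_pos: [0.6641, 0.2219, 0.0431]
orientation: [1.099, 2.943, 0.001]
force: [0.3, 0.4, -0.4]
opening: 0.0389
gripper_force: 0.0
```

Request:
arm_command:
  increments: "1 0 0 -30 0; 1 0 0 -70 0; 1 0 0 -110 0; 1 0 0 -110 0; 1 0 0 -110 0"

```text
t: 7.95
tool_pos: [0.6648, 0.2221, 0.1544]
orientation: [1.098, 2.941, 0.003]
force: [-0.4, 0.1, -1.3]
opening: 0.0381
gripper_force: 15.0
```

```bash
python3 - <<'E'
from h import *
p,a,s=pose(); print(s["t"],p,a,s["opening"],s["gripper_force"])
plan((617.8,48,150,94.5),(617.8,48,90,94.5))
E
```

```text
7.95 [664.8441 222.0995 154.4424] 139.05278188495868 0.03810922178419128 14.997720569372177
[-39.3 -81.2   2.2] turn 0.389 rows 2.8
[-67.1 -60.2   2.2] turn 0.389 rows 2.8
[ 0.  0. 60.] turn -0.0 rows 1.3
```

Request:
arm_command:
  increments: "1 -15 -30 1 0.13; 1 -27 -55 2 0.26; 1 -39 -81 2 0.389; 1 -39 -81 2 0.389"

```text
t: 8.35
tool_pos: [0.6382, 0.1317, 0.1478]
orientation: [-1.654, -2.667, 0.006]
force: [-0.7, 0.3, -0.1]
opening: 0.0378
gripper_force: 15.0
```

Request:
arm_command:
  increments: "1 -23 -20 1 0.13; 1 -45 -40 2 0.26; 1 -67 -60 2 0.389; 1 -67 -60 2 0.389; 1 -67 -60 2 0.389"

```text
t: 8.85
tool_pos: [0.6162, 0.0483, 0.1472]
orientation: [-2.13, -2.307, 0.002]
force: [-0.3, 0.5, -0.6]
opening: 0.0378
gripper_force: 15.0
```

Request:
arm_command:
  increments: "1 0 0 30 0; 1 0 0 60 0; 1 0 0 60 0; 1 0 0 60 0"

```text
t: 9.25
tool_pos: [0.6161, 0.0493, 0.0878]
orientation: [-2.129, -2.307, 0.002]
force: [-0.2, -0.3, -0.7]
opening: 0.0378
gripper_force: 15.0
```

```bash
python3 - <<'E'
from h import *
p,a,s=pose(); print(s["t"],p,a,s["opening"],s["gripper_force"])
plan((617.8,48,51,94.5))
E
```

```text
9.25 [616.1489  49.2767  87.829 ] 94.60965575862657 0.03779205842791347 14.997781366109848
[-1.4  1.5 36.8] turn 0.002 rows 0.8
```

Request:
arm_command:
  increments: "1 -1.5 1.5 15 0; 1 -1.5 1.5 30 0; 1 -1.5 1.5 37 0; 1 -1.5 1.5 37 0; 1 -1.5 1.5 37 0"

```text
t: 9.75
tool_pos: [0.6183, 0.0468, 0.0514]
orientation: [-2.133, -2.306, 0.001]
force: [0.1, 0.9, -0.7]
opening: 0.0377
gripper_force: 15.0
```

Request:
arm_command:
  increments: "0.4 0 0 0 0; 0.4 0 0 0 0; 0.4 0 0 0 0; 0.4 0 0 -20 0; 0.4 0 0 -60 0"

```text
t: 10.25
tool_pos: [0.6154, 0.0468, 0.1083]
orientation: [-2.129, -2.302, 0.008]
force: [-0.4, 0.3, -0.2]
opening: 0.0554
gripper_force: 0.0
```

Request:
arm_command:
  increments: "0.1 0 0 -50 0; 0.1 0 0 -100 0; 0.1 0 0 -100 0; 0.1 0 0 -100 0"

```text
t: 10.65
tool_pos: [0.6198, 0.0468, 0.2143]
orientation: [2.131, 2.304, 0.005]
force: [-0.8, -0.7, -1.1]
opening: 0.0815
gripper_force: 0.0
```

```bash
python3 - <<'E'
from h import *
p,a,s=pose(); print(s["t"],p,a,s["opening"],s["gripper_force"])
plan((418,-135,180,9),(418,-135,60,9))
im=cv2.imread("pics/top0.png"); hsv=cv2.cvtColor(im,cv2.COLOR_BGR2HSV)
V=cv2.resize(im[180:280,380:470],None,fx=8,fy=8,interpolation=cv2.INTER_CUBIC)
cv2.imwrite("pics/rail.png",V)
g=cv2.cvtColor(V,cv2.COLOR_BGR2GRAY)
# head edges: per point along rail, scan across for the half-level crossings
gi=cv2.cvtColor(im,cv2.COLOR_BGR2GRAY).astype(np.float32)
c0=np.array([512.,-384.]); u=np.array([np.cos(np.radians(-25.2)),np.sin(np.radians(-25.2))]); v=np.array([-u[1],u[0]])
off=np.arange(-55,55,.5)
for x in range(-80,80,10):
    P=np.c_[(c0+x*u+off[:,None]*v)/1000,np.full(len(off),.026)]
    px=proj("top",P).astype(np.float32)
    pr=cv2.remap(gi,px[:,:1].copy(),px[:,1:].copy(),cv2.INTER_LINEAR)[:,0]
    hi=pr[len(off)//2]; 
    d=np.diff(cv2.GaussianBlur(pr[None],(5,1),1)[0])
    print(x,"rise",off[np.argmax(d)],round(float(d.max()),1),"fall",off[np.argmin(d)],round(float(d.min()),1))
E
```

```text
10.65 [619.7952  46.7832 214.2656] 94.47141879309494 0.08153004879781203 0.0
[-55.2 -71.8  11.4] turn 0.497 rows 3.6
[-82.7 -36.8  11.4] turn 0.497 rows 3.6
[-90.3   7.1  11.4] turn 0.497 rows 3.6
[  0.   0. 120.] turn -0.0 rows 2.7
-80 rise -14.5 4.6 fall 14.0 -4.5
-70 rise -19.0 6.2 fall 18.0 -6.3
-60 rise -20.0 5.9 fall 19.0 -6.6
-50 rise -19.0 6.3 fall 18.0 -6.3
-40 rise -19.5 6.1 fall 19.0 -7.1
-30 rise -19.0 5.9 fall 18.5 -6.4
-20 rise -19.0 5.9 fall 18.5 -6.4
-10 rise -18.5 6.3 fall 19.0 -7.1
0 rise -17.5 5.8 fall 19.0 -6.4
10 rise -18.5 6.0 fall 19.5 -6.4
20 rise -17.5 6.1 fall 20.0 -6.3
30 rise -18.0 5.8 fall 19.0 -6.7
40 rise -17.0 5.8 fall 19.5 -6.6
50 rise -17.5 5.8 fall 21.0 -6.5
60 rise -16.5 5.8 fall 19.5 -6.5
70 rise -16.5 5.9 fall 20.5 -6.2
```

View pics/rail.png

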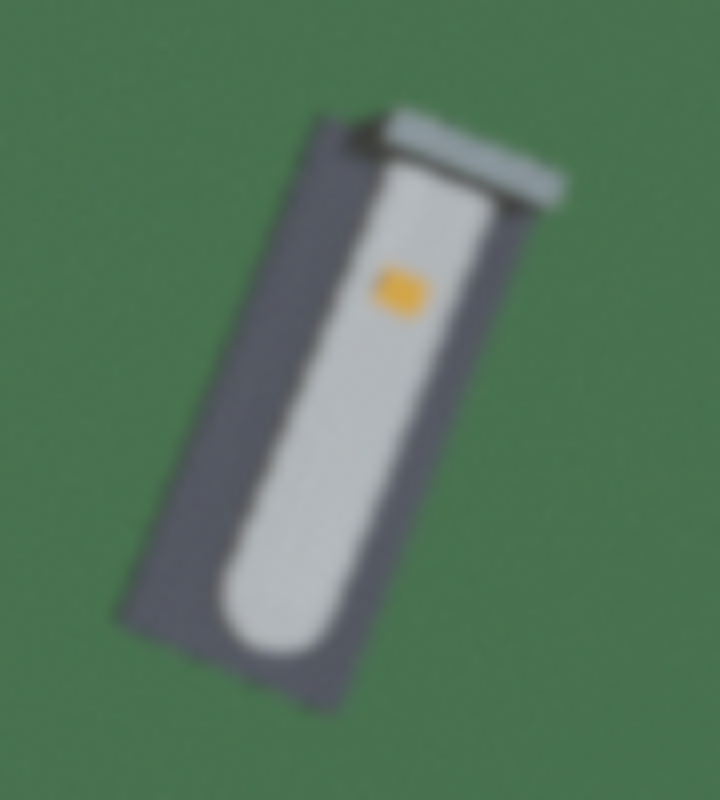

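The rail crop shows the head with clean edges. The nose tip is at crop (280,655), which is image (415,261.9). The detent is at crop (400,292), which is image (430,216.5).

Request:
arm_command:
  increments: "0 -20 -24 4 0.14; 0 -40 -48 8 0.28; 0 -55 -72 11 0.42; 0 -55 -72 11 0.497; 0 -55 -72 11 0.497"

```text
t: 11.15
tool_pos: [0.5494, -0.014, 0.1985]
orientation: [-2.635, -1.707, 0.004]
force: [-0.2, 0.4, 0.8]
opening: 0.093
gripper_force: 0.0
```

Request:
arm_command:
  increments: "0 -40 -18 6 0.14; 0 -83 -37 11 0.28; 0 -83 -37 11 0.42; 0 -83 -37 11 0.497; 0 -83 -37 11 0.497"

```text
t: 11.65
tool_pos: [0.483, -0.0743, 0.1887]
orientation: [-2.973, -1.012, 0.002]
force: [-0.4, 0.5, 0.2]
opening: 0.0928
gripper_force: 0.0
```

Request:
arm_command:
  increments: "0 -45 3 6 0.14; 0 -90 7 11 0.28; 0 -90 7 11 0.42; 0 -90 7 11 0.497; 0 -90 7 11 0.497"

```text
t: 12.15
tool_pos: [0.4163, -0.1347, 0.1783]
orientation: [-3.131, -0.252, 0.001]
force: [0.0, -0.3, -0.6]
opening: 0.0929
gripper_force: 0.0
```

```bash
python3 - <<'E'
from h import *
p,a,s=pose(); print(s["t"],p,a,s["opening"],s["force"])
plan((418,-135,60,9))
n=cast("top",[[415,261.9]],.026)[0,:2]*1e3; d=cast("top",[[430,216.5]],.030)[0,:2]*1e3
y=np.radians(-24.2); u=np.array([np.cos(y),np.sin(y)]); v=np.array([-u[1],u[0]]); c=np.array([512.2,-383.5])
for q in(n,d): print(q,(q-c)@u,(q-c)@v)
im=robot.read_camera("scene"); cv2.imwrite("pics/s4.png",im)
im=robot.read_camera("top"); cv2.imwrite("pics/t4.png",im)
for c in blobs(mask(im,(10,120,120),(25,255,255))): print(c.mean(0),np.round(rect("top",c,.017),1))
E
```

```text
12.15 [ 416.2791 -134.7036  178.2607] 9.197826321767767 0.0929461256646638 [ 0.0166 -0.2897 -0.5724]
[  1.7   0.6 118.3] turn 0.003 rows 2.6
[ 431.2479 -356.6537] -84.8429351382182 -8.69702652010847
[ 551.3183 -401.1833] 42.92939996299865 -0.09379841635143843
[271.7303 164.6966] [704.1  21.   16.5 114.4   4.1]
[408.9615  68.5385] [ 967.7 -369.2   26.1   26.4   41.8]
```

View pics/s4.png

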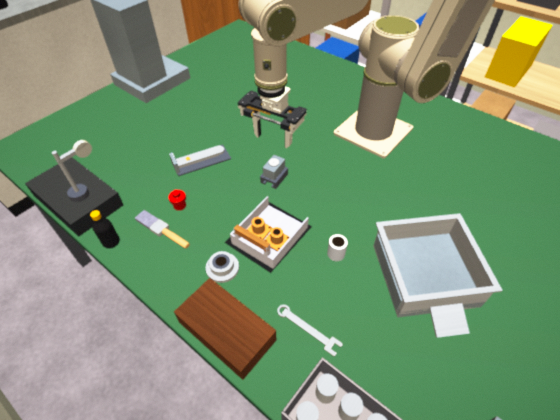

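The scene view shows both spacers standing in the tray at (262,230). The gauge head is at (273,170) with the gripper directly above it.

Request:
arm_command:
  increments: "0 2 1 45 0; 0 2 1 85 0; 0 2 1 110 0; 0 2 1 121 0; 0 2 1 121 0"

```text
t: 12.75
tool_pos: [0.4174, -0.1346, 0.0562]
orientation: [-3.13, -0.252, 0.005]
force: [-0.9, -0.2, -0.0]
opening: 0.0931
gripper_force: 0.0
```

Request:
arm_command:
  increments: "1 0 0 0 0; 1 0 0 0 0; 1 0 0 0 0; 1 0 0 0 0; 1 0 0 0 0"
  grip_force: 30

```text
t: 13.25
tool_pos: [0.4188, -0.1357, 0.0582]
orientation: [3.131, 0.248, 0.001]
force: [0.0, 0.1, -0.8]
opening: 0.0576
gripper_force: 0.0
```

Request:
arm_command:
  increments: "1 0 0 0 0; 1 0 0 0 0"

```text
t: 13.45
tool_pos: [0.4185, -0.135, 0.0578]
orientation: [-3.131, -0.248, -0.0]
force: [-0.8, 5.3, 5.4]
opening: 0.0438
gripper_force: 30.0
```

```bash
python3 - <<'E'
from h import *
p,a,s=pose(); print(s["t"],p,a,s["opening"],s["gripper_force"],s["force"])
im=robot.read_camera("top"); cv2.imwrite("pics/t5.png",im)
im=robot.read_camera("scene"); cv2.imwrite("pics/s5.png",cv2.resize(im[100:220,200:340],None,fx=5,fy=5,interpolation=cv2.INTER_CUBIC))
E
```

```text
13.45 [ 418.4923 -135.023    57.8218] 9.047423647806482 0.043800524973049086 29.99912917613983 [-0.7555  5.2757  5.3644]
```

View pics/s5.png

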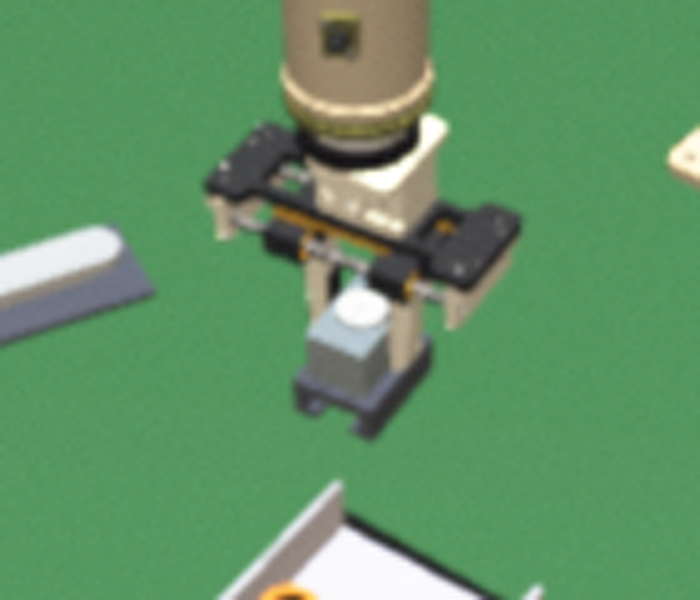

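The gauge head is gripped square across its block, opening 43.8 mm.

Request:
arm_command:
  increments: "1 0 0 -20 0; 1 0 0 -50 0; 1 0 0 -50 0; 1 0 0 -50 0; 1 0 0 -50 0"

```text
t: 14.05
tool_pos: [0.4173, -0.1351, 0.1059]
orientation: [-3.131, -0.247, 0.004]
force: [0.4, -0.1, -4.5]
opening: 0.0437
gripper_force: 30.0
```

```bash
python3 - <<'E'
from h import *
p,a,s=pose(); print(s["t"],p,a,s["opening"],s["gripper_force"],s["force"])
plan((378.6,-323.5,107,-24.2))
E
```

```text
14.05 [ 417.3115 -135.1077  105.8716] 9.036419051895923 0.043681304240652634 29.997086226940155 [ 0.4364 -0.1494 -4.4978]
[-67.8 180.   -1.1] turn 0.58 rows 4.3
```

Request:
arm_command:
  increments: "1 -16 40 0 0.13; 1 -32 80 0 0.26; 1 -48 120 -1 0.39; 1 -60 160 -1 0.5; 1 -68 180 -1 0.58"

```text
t: 14.55
tool_pos: [0.378, -0.3263, 0.107]
orientation: [-3.07, 0.668, 0.003]
force: [0.1, 0.4, -3.3]
opening: 0.0439
gripper_force: 30.0
```

Request:
arm_command:
  increments: "1 0 0 0 0; 1 0 0 0 0; 1 0 0 15 0; 1 0 0 30 0; 1 0 0 30 0"

```text
t: 15.05
tool_pos: [0.3781, -0.3209, 0.0755]
orientation: [-3.069, 0.654, 0.007]
force: [0.1, 1.0, -4.1]
opening: 0.0437
gripper_force: 30.0
```

Request:
arm_command:
  increments: "1 0 0 0 0; 1 0 0 0 0; 1 0 0 0 0"

```text
t: 15.35
tool_pos: [0.3801, -0.3241, 0.0795]
orientation: [3.071, -0.657, 0.002]
force: [-0.1, -0.4, -4.5]
opening: 0.0438
gripper_force: 30.0
```

```bash
python3 - <<'E'
from h import *
p,a,s=pose(); print(s["t"],p,a,s["opening"],s["force"])
plan((378.6,-323.5,67.3,-24.2))
im=robot.read_camera("scene"); cv2.imwrite("pics/s6.png",cv2.resize(im[70:190,140:300],None,fx=5,fy=5,interpolation=cv2.INTER_CUBIC))
im=robot.read_camera("top"); cv2.imwrite("pics/t6.png",im)
E
```

```text
15.35 [ 380.1235 -324.0896   79.5209] -24.152304761987196 0.04380208874269057 [-0.1475 -0.3642 -4.5225]
[-1.6  0.1 12.2] turn 0.001 rows 0.3
```

View pics/s6.png

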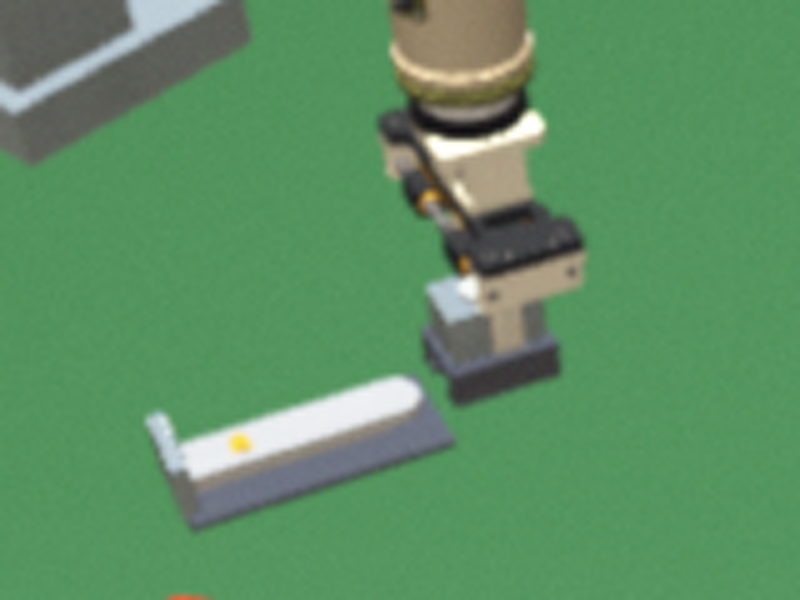

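The head is aligned just before the rail's rounded nose at (410,395) in the crop, and still about 12 mm above entry height.

Request:
arm_command:
  increments: "1 0 0 11.5 0; 1 0 0 11.5 0; 1 0 0 11.5 0; 1 0 0 11.5 0"

```text
t: 15.85
tool_pos: [0.3794, -0.3239, 0.067]
orientation: [-3.072, 0.658, 0.0]
force: [0.0, 0.9, -3.4]
opening: 0.0442
gripper_force: 30.0
```

```bash
cat >>h.py <<'E'
def avg(k=6,tgt=None):
    P=[];A=[];F=[]
    for i in range(k):
        robot.read_camera("top"); p,a,s=pose(); P.append(p);A.append(a);F.append(s["force"])
    p,a=np.mean(P,0),np.mean(A); print("avg",p,a,np.mean(F,0),s["opening"],s["t"]); return p,a
def rail(p,a):
    y=np.radians(-24.2);u=np.array([np.cos(y),np.sin(y)]);v=np.array([-u[1],u[0]]);d=p[:2]-[510.8,-382.9]
    print("rail x,y,z",d@u,d@v,p[2],"yaw err",a+24.2)
E
python3 - <<'E'
from h import *
rail(*avg())
E
```

```text
avg [ 379.6292 -324.0212   67.2888] -24.192427959698097 [-0.0813 -0.0449 -3.4177] 0.043944423616181325 16.15
rail x,y,z -143.7792828093379 -0.06537255311784376 67.28883882392152 yaw err 0.00757204030190195
```

Request:
arm_command:
  increments: "1 8 0 0 0; 1 16 0 0 0; 1 22 0 0 0; 1 28 0 0 0; 1 34 0 0 0"

```text
t: 16.65
tool_pos: [0.4111, -0.338, 0.067]
orientation: [-3.072, 0.658, 0.0]
force: [0.3, -0.0, -3.8]
opening: 0.044
gripper_force: 30.0
```

Request:
arm_command:
  increments: "1 6 0 0 0; 1 12 0 0 0; 1 18 0 0 0; 1 18 0 0 0"

```text
t: 17.05
tool_pos: [0.4277, -0.3456, 0.0673]
orientation: [3.072, -0.658, 0.001]
force: [0.1, 0.3, -3.6]
opening: 0.0437
gripper_force: 30.0
```

```bash
python3 - <<'E'
from h import *
rail(*avg(4))
E
```

```text
avg [ 426.9494 -345.1598   67.0457] -24.184289024686393 [ 0.035  -0.2024 -4.3976] 0.04388297259268743 17.25
rail x,y,z -91.95243991000362 0.05131814387303169 67.04574218321349 yaw err 0.015710975313606212
```

Request:
arm_command:
  increments: "1 18 0 0 0; 1 36 0 0 0; 1 54 0 0 0; 1 72 0 0 0; 1 90 0 0 0"

```text
t: 17.75
tool_pos: [0.5094, -0.3823, 0.067]
orientation: [-3.072, 0.659, 0.001]
force: [0.5, -0.7, -3.9]
opening: 0.044
gripper_force: 30.0
```

Request:
arm_command:
  increments: "1 8 0 0 0; 1 16 0 0 0; 1 24 0 0 0; 1 30 0 0 0; 1 30 0 0 0"

```text
t: 18.25
tool_pos: [0.5372, -0.3948, 0.0675]
orientation: [3.071, -0.658, 0.002]
force: [-0.1, 0.2, -1.8]
opening: 0.0442
gripper_force: 30.0
```

```bash
python3 - <<'E'
from h import *
rail(*avg(4))
E
```

```text
avg [ 536.6688 -394.5539   67.3651] -24.189043782139706 [ 1.4283 -0.0054 -1.9459] 0.04380449462983779 18.45
rail x,y,z 28.372618825175575 -0.025512716127472038 67.36512556000386 yaw err 0.010956217860293549
```

Request:
arm_command:
  increments: "1 4 0 0 0; 1 8 0 0 0; 1 11 0 0 0; 1 13 0 0 0; 1 13 0 0 0"

```text
t: 18.95
tool_pos: [0.5484, -0.3997, 0.0668]
orientation: [-3.072, 0.658, 0.0]
force: [-0.1, 0.6, -3.7]
opening: 0.0441
gripper_force: 30.0
```

Request:
arm_command:
  increments: "1 1.5 0 0 0; 1 1.5 0 0 0; 1 3 0 0 0; 1 3 0 0 0"

```text
t: 19.35
tool_pos: [0.5504, -0.4006, 0.0669]
orientation: [-3.071, 0.658, 0.003]
force: [-5.6, 2.3, -1.4]
opening: 0.0438
gripper_force: 30.0
```

```bash
python3 - <<'E'
from h import *
rail(*avg(4))
E
```

```text
avg [ 550.4422 -400.627    66.9626] -24.196267048479253 [-5.0453  2.2079 -0.9165] 0.04381650953785555 19.55
rail x,y,z 43.42516364322954 0.08107490202988835 66.9625509740315 yaw err 0.0037329515207460418
```

Request:
arm_command:
  increments: "1 1 0 0 0; 1 1 0 0 0; 1 1 0 0 0"

```text
t: 19.85
tool_pos: [0.5505, -0.4007, 0.0668]
orientation: [-3.071, 0.658, 0.005]
force: [-7.8, 4.3, 1.7]
opening: 0.0439
gripper_force: 30.0
```

Request:
arm_command:
  increments: "1 1.5 0 0 0; 1 1.5 0 0 0; 1 1.5 0 0 0"

```text
t: 20.15
tool_pos: [0.5507, -0.4008, 0.0664]
orientation: [-3.07, 0.658, 0.01]
force: [-13.1, 7.7, 5.3]
opening: 0.0437
gripper_force: 30.0
```

Request:
arm_command:
  increments: "1 2 0 0 0; 1 2 0 0 0; 1 2 0 0 0"

```text
t: 20.45
tool_pos: [0.5509, -0.4008, 0.0662]
orientation: [-3.068, 0.658, 0.016]
force: [-22.6, 10.7, 9.4]
opening: 0.0439
gripper_force: 30.0
```

```bash
python3 - <<'E'
from h import *
rail(*avg(4))
E
```

```text
avg [ 550.8484 -400.8628   66.1967] -24.219559652221154 [-22.2095  11.5076  10.4359] 0.04349692942288186 20.65
rail x,y,z 43.89232093768635 0.03250055565118477 66.19666877609293 yaw err -0.019559652221154522
```

Request:
arm_command:
  increments: "1 -5 0 0 0; 1 -5 0 1 0; 1 -5 0 1 0"

```text
t: 20.95
tool_pos: [0.5504, -0.4007, 0.0661]
orientation: [-3.072, 0.658, 0.001]
force: [-4.6, 1.5, -0.6]
opening: 0.0438
gripper_force: 30.0
```

Request:
arm_command:
  increments: "1 -1.5 0 0 0; 1 -1.5 0 0 0; 1 -1.5 0 0 0"

```text
t: 21.25
tool_pos: [0.5497, -0.4003, 0.0663]
orientation: [3.072, -0.658, 0.001]
force: [-0.5, 0.8, -2.5]
opening: 0.0441
gripper_force: 30.0
```

```bash
python3 - <<'E'
from h import *
rail(*avg(3))
E
```

```text
avg [ 549.527  -400.1916   66.2041] -24.182491789818965 [-0.0028 -0.2296 -3.4889] 0.04344075955069798 21.4
rail x,y,z 42.41187823612298 0.10310608101105985 66.20408268414941 yaw err 0.017508210181034656
```

Request:
arm_command:
  increments: "1 -1 0 0 0; 1 -1 0 0 0; 1 -1 0 0 0"

```text
t: 21.7
tool_pos: [0.5483, -0.3997, 0.0661]
orientation: [-3.072, 0.658, -0.0]
force: [0.3, -0.2, -3.7]
opening: 0.0438
gripper_force: 30.0
```

Request:
arm_command:
  increments: "1 -1 0 0 0; 1 -1 0 0 0; 1 -1 0 0 0"

```text
t: 22.0
tool_pos: [0.5474, -0.3993, 0.0662]
orientation: [-3.072, 0.658, -0.0]
force: [0.7, 0.0, -2.9]
opening: 0.0439
gripper_force: 30.0
```

```bash
python3 - <<'E'
from h import *
rail(*avg(3))
E
```

```text
avg [ 547.3792 -399.3064   66.1358] -24.191042292050255 [-0.1473 -0.0286 -3.2673] 0.04361955900549116 22.15
rail x,y,z 40.089955832645835 0.02999642304920986 66.13575142900764 yaw err 0.00895770794974382
```

Request:
arm_command:
  increments: "1 -1.5 0 0 0; 1 -1.5 0 0 0; 1 -1.5 0 0 0"

```text
t: 22.45
tool_pos: [0.546, -0.3987, 0.0662]
orientation: [3.072, -0.658, 0.0]
force: [-0.5, 1.0, -3.0]
opening: 0.0433
gripper_force: 30.0
```

Request:
arm_command:
  increments: "1 -1.5 0 0 0; 1 -1.5 0 0 0; 1 -1.5 0 0 0"

```text
t: 22.75
tool_pos: [0.5448, -0.3982, 0.0664]
orientation: [3.072, -0.658, 0.001]
force: [1.0, -0.3, -1.5]
opening: 0.0439
gripper_force: 30.0
```

Request:
arm_command:
  increments: "1 -1.5 0 0 0; 1 -1.5 0 0 0; 1 -1.5 0 0 0"

```text
t: 23.05
tool_pos: [0.5435, -0.3976, 0.0664]
orientation: [3.072, -0.658, 0.001]
force: [1.7, -1.4, -2.3]
opening: 0.0439
gripper_force: 30.0
```

```bash
python3 - <<'E'
from h import *
rail(*avg(3))
im=robot.read_camera("scene"); cv2.imwrite("pics/s7.png",cv2.resize(im[100:200,130:270],None,fx=5,fy=5,interpolation=cv2.INTER_CUBIC))
E
```

```text
avg [ 543.4765 -397.6085   66.3613] -24.190268399942283 [ 2.5899 -1.4807 -1.6033] 0.044133465520115864 23.2
rail x,y,z 35.8342239506435 -0.021096761487287934 66.36130415408081 yaw err 0.009731600057715895
```

View pics/s7.png

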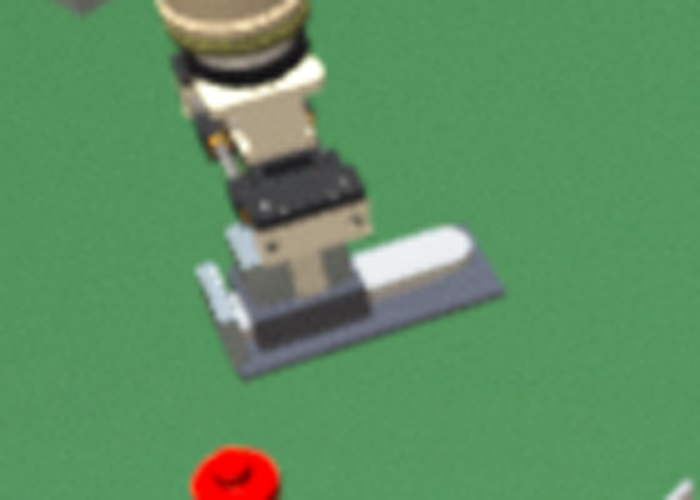

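The head is on the rail, currently pulled back about 8 mm from the stop, with a small gap visible at (240,300). I'll push it home again, check, and release.

Request:
arm_command:
  increments: "1 4 0 0 0; 1 8 0 0 0; 1 9 0 0 0; 1 10 0 0 0; 1 10 0 0 0"

```text
t: 23.75
tool_pos: [0.5506, -0.4006, 0.0652]
orientation: [-3.07, 0.658, 0.008]
force: [-7.7, 4.4, 1.9]
opening: 0.0437
gripper_force: 30.0
```

Request:
arm_command:
  increments: "1 2 0 0 0; 1 2 0 0 0; 1 2 0 0 0; 1 -1 0 0 0; 1 -1 0 0 0"

```text
t: 24.25
tool_pos: [0.5505, -0.4006, 0.0653]
orientation: [-3.071, 0.658, 0.004]
force: [-4.9, 1.8, -2.4]
opening: 0.0439
gripper_force: 30.0
```

```bash
python3 - <<'E'
from h import *
rail(*avg(3))
E
```

```text
avg [ 550.5364 -400.5973   65.3476] -24.196448117121367 [-5.8378  2.4257 -1.9273] 0.04401365030637892 24.4
rail x,y,z 43.49885434217585 0.1467870103634343 65.34759110300745 yaw err 0.0035518828786322842
```

Request:
arm_command:
  increments: "1 -1.5 0 0 0; 1 -1.5 0 0 0; 0.3 -1.5 0 0 0; 0.3 -1.5 0 0 0; 0.3 -1.5 0 0 0"

```text
t: 24.9
tool_pos: [0.5508, -0.401, 0.067]
orientation: [3.071, -0.658, 0.003]
force: [0.1, -1.1, 0.4]
opening: 0.0625
gripper_force: 0.0
```

Request:
arm_command:
  increments: "0.2 0 0 -40 0; 0.2 0 0 -90 0; 0.2 0 0 -140 0; 0.2 0 0 -140 0"

```text
t: 25.3
tool_pos: [0.5539, -0.4036, 0.2175]
orientation: [3.064, -0.657, 0.023]
force: [1.8, -1.4, 1.4]
opening: 0.0743
gripper_force: 0.0
```

```bash
python3 - <<'E'
from h import *
p,a,s=pose(); print(s["t"],p,a,s["opening"],s["force"])
plan((500,-150,205,40),(691,19,205,94.5))
E
```

```text
25.3 [ 553.8855 -403.6036  217.5242] -24.183651344905684 0.0742727812004171 [ 1.8249 -1.4463  1.4251]
[ -76.5 -104.6    6.3] turn -0.56 rows 4.0
[  -9.2 -129.3    6.3] turn -0.56 rows 4.0
[127.5  -3.3  -0. ] turn -0.476 rows 3.4
[114.9  55.4  -0. ] turn -0.476 rows 3.4
```

Request:
arm_command:
  increments: "0.3 -76 -105 0 -0.56; 0.3 -76 -105 0 -0.56; 0.3 -76 -105 0 -0.56; 0.3 -76 -105 0 -0.56; 0.3 -76 -105 0 -0.56"

```text
t: 25.8
tool_pos: [0.5242, -0.2728, 0.2068]
orientation: [3.133, 0.221, 0.002]
force: [0.1, 0.3, -0.8]
opening: 0.0651
gripper_force: 0.0
```

Request:
arm_command:
  increments: "0.3 -9 -129 0 -0.56; 0.3 -9 -129 0 -0.56; 0.3 -9 -129 0 -0.56; 0.3 -9 -129 0 -0.56; 0.3 -9 -129 0 -0.56"

```text
t: 26.3
tool_pos: [0.4976, -0.147, 0.2066]
orientation: [2.952, 1.073, 0.001]
force: [0.5, 1.4, 0.5]
opening: 0.0651
gripper_force: 0.0
```

```bash
python3 - <<'E'
from h import *
p,a,s=pose(); print(s["t"],p,a,s["opening"],s["force"])
S=robot.read_camera("scene"); cv2.imwrite("pics/s8f.png",S); T=robot.read_camera("top"); cv2.imwrite("pics/t8f.png",T)
cv2.imwrite("pics/c8.png",np.hstack([cv2.resize(S[120:195,150:245],(500,395),interpolation=cv2.INTER_CUBIC),cv2.resize(T[185:275,390:457],(294,395),interpolation=cv2.INTER_CUBIC)]))
plan((691,19,205,94.5))
for c in blobs(mask(T,(5,100,80),(25,255,255))): print(c.mean(0),np.round(rect("top",c,.091),1))
y=np.radians(-24.2);u=np.array([np.cos(y),np.sin(y)]);v=np.array([-u[1],u[0]])
for n in("top","scene"):
  for lo in (130,):
    im=T if n=="top" else S
    for c in blobs(mask(im,(0,0,185),(180,40,255)),20):
        w=cast(n,[c.mean(0)],.072)[0,:2]*1e3; d=w-[510.8,-382.9]
        if abs(d@v)<25 and abs(d@u)<100: print("dial",n,c.mean(0),cv2.contourArea(c),d@u,d@v)
E
```

```text
26.3 [ 497.611  -146.9611  206.6203] 39.94720666174882 0.06505513856943297 [0.4611 1.3678 0.4904]
[127.7  -2.6   0.7] turn -0.479 rows 3.4
[114.5  56.6   0.7] turn -0.479 rows 3.4
[289.5405 195.8378] [609.  -24.7  50.9  51.5   4.2]
[263.6087 196.1884] [609.1  41.6  50.5  48.7   5.1]
[271.5    164.6957] [690.   19.1  17.8 111.2   4.9]
[346.0405 131.0811] [ 773.2 -175.4   17.6   86.1    3.9]
[233.3473  91.569 ] [885.9 115.3 211.6 112.9  90. ]
[408.5714  69.    ] [ 934.  -342.4   24.    28.7   43.9]
dial top [438.5    213.1786] 58.0 52.51825043799281 -3.4027701143843543
dial scene [184.3061 146.898 ] 133.5 46.899252479370546 -1.961826607340547
```

View pics/c8.png

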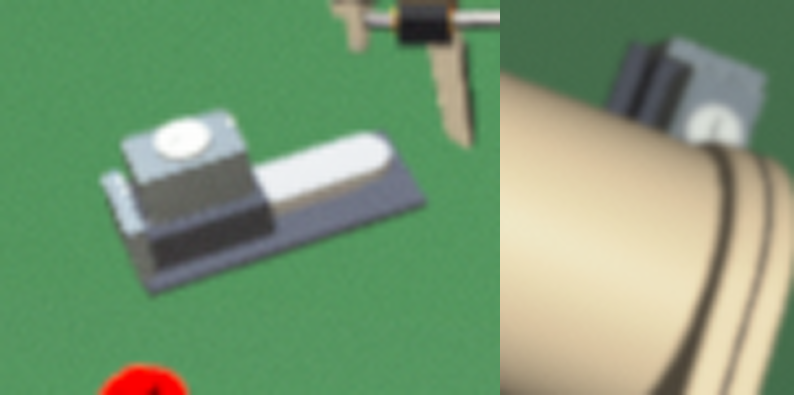

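The scene crop shows the head seated against the stop block with almost no gap. The top view still shows both spacers in the tray at (290,196) and (264,196). Next comes the hopper pose, then gripping the tray.

Request:
arm_command:
  increments: "0.4 128 -3 0 -0.479; 0.4 128 -3 0 -0.479; 0.4 128 -3 0 -0.479; 0.4 128 -3 0 -0.479; 0.4 128 -3 0 -0.479"

```text
t: 26.9
tool_pos: [0.5935, -0.0632, 0.2055]
orientation: [-2.616, -1.738, 0.002]
force: [-0.4, 0.4, -0.2]
opening: 0.0558
gripper_force: 0.0
```

Request:
arm_command:
  increments: "0.4 114 57 0 -0.479; 0.4 114 57 0 -0.479; 0.4 114 57 0 -0.479; 0.4 114 57 0 -0.479; 0.4 114 57 0 -0.479"

```text
t: 27.4
tool_pos: [0.6893, 0.0194, 0.2056]
orientation: [-2.13, -2.308, 0.002]
force: [0.5, -0.1, -0.1]
opening: 0.0558
gripper_force: 0.0
```

```bash
python3 - <<'E'
from h import *
p,a,s=pose(); print(s["t"],p,a,s["opening"],s["force"])
plan((690,19.1,92,94.6))
C=cast("top",[[180.3,260.9],[112.9,329.3],[47.1,266.2],[111.8,197.7]],.1)[:,:2]*1e3
print(C,C.mean(0),[np.linalg.norm(C[i]-C[i-1]) for i in range(4)],[np.degrees(np.arctan2(*(C[i]-C[i-1])[::-1])) for i in range(4)])
E
```

```text
27.4 [689.2876  19.3957 205.6316] 94.58776362737416 0.05578652560395406 [ 0.5421 -0.1448 -0.129 ]
[ -0.4   0.7 113.6] turn -0.0 rows 2.5
[[449.7511 252.1846]
 [285.0367 419.6176]
 [443.063  588.0554]
 [612.6132 426.8703]] [447.616 421.682] [np.float64(238.82868613481264), np.float64(234.87152111836335), np.float64(230.96235692601113), np.float64(233.93999574733994)] [np.float64(-132.99387558317156), np.float64(134.53104448046835), np.float64(46.826647529829), np.float64(-43.55117521265081)]
```

Request:
arm_command:
  increments: "0.4 0 0.5 40 0; 0.4 0 0.5 80 0; 0.4 0 0.5 105 0; 0.4 0 0.5 113.5 0; 0.4 0 0.5 113.5 0"

```text
t: 27.9
tool_pos: [0.6887, 0.0194, 0.0916]
orientation: [-2.129, -2.308, 0.003]
force: [0.0, -0.6, -0.3]
opening: 0.0554
gripper_force: 0.0
```

Request:
arm_command:
  increments: "1 0 0 0 0; 1 0 0 0 0; 1 0 0 0 0; 1 0 0 0 0; 1 0 0 0 0"
  grip_force: 60

```text
t: 28.4
tool_pos: [0.6905, 0.021, 0.0932]
orientation: [2.125, 2.313, 0.001]
force: [-0.1, -0.4, -0.1]
opening: 0.0207
gripper_force: 0.0
```

Request:
arm_command:
  increments: "1 0 0 0 0; 1 0 0 0 0; 1 0 0 -5 0; 1 0 0 -12 0; 1 0 0 -20 0"

```text
t: 28.9
tool_pos: [0.6897, 0.0209, 0.1124]
orientation: [-2.124, -2.313, 0.002]
force: [-0.4, 0.6, -4.1]
opening: 0.0158
gripper_force: 60.0
```

```bash
python3 - <<'E'
from h import *
avg(3); print(robot.read_state()["wrist_torque"],robot.read_state()["gripper_force"])
S=robot.read_camera("scene"); cv2.imwrite("pics/c9.png",cv2.resize(S[150:290,190:360],None,fx=4,fy=4,interpolation=cv2.INTER_CUBIC))
E
```

```text
avg [690.992   20.8376 114.3739] 94.86941083603669 [ 0.4328 -0.2853 -2.5228] 0.015348996880395495 29.05
[-0.0387 -0.3013 -0.0147] 59.96470749378204
```

View pics/c9.png

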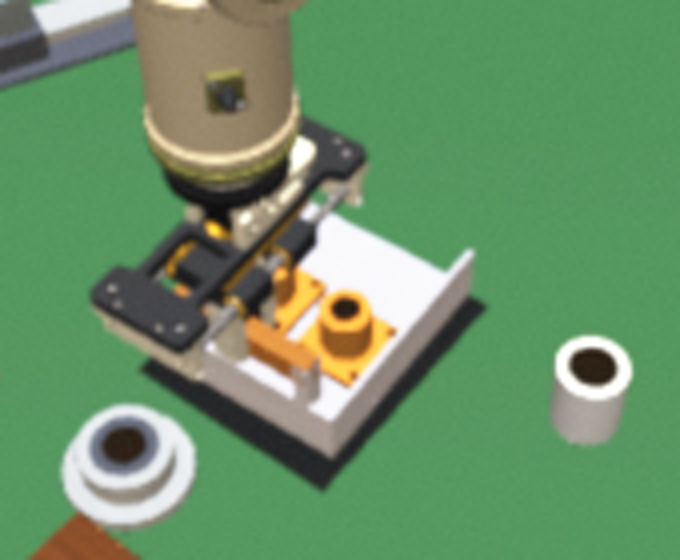

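The tray is lifted level with both spacers standing in it, clear of the mat and the bearing.

Request:
arm_command:
  increments: "1 0 0 -15 0; 1 0 0 -40 0; 1 0 0 -65 0; 1 0 0 -90 0; 1 0 0 -110 0"

```text
t: 29.6
tool_pos: [0.6906, 0.0209, 0.2255]
orientation: [2.124, 2.313, 0.002]
force: [0.3, -0.1, -3.8]
opening: 0.0154
gripper_force: 60.0
```

Request:
arm_command:
  increments: "1 0 0 -20 0; 1 0 0 -40 0; 1 0 0 -48 0; 1 0 0 -48 0"

```text
t: 30.0
tool_pos: [0.691, 0.0209, 0.273]
orientation: [2.123, 2.312, 0.003]
force: [-0.3, 0.2, -4.1]
opening: 0.0157
gripper_force: 60.0
```

```bash
sed -i 's#/225,abs(d)/38#/STEP,abs(d)/38#; s/^def plan/STEP=225\ndef plan/' h.py; python3 - <<'E'
import h
from h import *
h.STEP=130
p,a,s=pose(); print(p,a,s["wrist_torque"],s["opening"])
plan((622,268,272,115),(481,466,272,135.5))
E
```

```text
[691.0165  20.8722 273.0156] 94.87208496125447 [-0.0243 -0.2996  0.0206] 0.015667380104020537
[126.  -23.9   0.5] turn -0.176 rows 2.9
[128.3  -1.5   0.5] turn -0.176 rows 2.9
[119.5 -22.1  -0. ] turn -0.179 rows 2.7
[121.5  -0.4  -0. ] turn -0.179 rows 2.7
```

Request:
arm_command:
  increments: "1 15 -3 0 -0.02; 1 40 -8 0 -0.06; 1 68 -13 0 -0.1; 1 97 -18 0 -0.14; 1 126 -24 0 -0.176"

```text
t: 30.5
tool_pos: [0.6541, 0.1462, 0.2685]
orientation: [-1.909, -2.492, 0.003]
force: [-0.2, 0.2, -3.4]
opening: 0.0156
gripper_force: 60.0
```

Request:
arm_command:
  increments: "1 28 0 0 -0.035; 1 53 -1 0 -0.07; 1 78 -1 0 -0.105; 1 103 -1 0 -0.14; 1 128 -2 0 -0.176"

```text
t: 31.0
tool_pos: [0.619, 0.2692, 0.2686]
orientation: [-1.682, -2.651, 0.003]
force: [-0.2, -0.4, -3.7]
opening: 0.0154
gripper_force: 60.0
```

Request:
arm_command:
  increments: "1 24 -4 0 -0.035; 1 48 -9 0 -0.07; 1 72 -13 0 -0.105; 1 96 -18 0 -0.14; 1 120 -22 0 -0.179"

```text
t: 31.5
tool_pos: [0.5478, 0.3681, 0.2686]
orientation: [-1.439, -2.791, 0.004]
force: [0.3, 0.0, -3.4]
opening: 0.0157
gripper_force: 60.0
```

Request:
arm_command:
  increments: "1 24 0 0 -0.035; 1 48 0 0 -0.07; 1 72 0 0 -0.105; 1 98 0 0 -0.14; 1 110 0 0 -0.16"

```text
t: 32.0
tool_pos: [0.4836, 0.4585, 0.2688]
orientation: [-1.209, -2.897, 0.003]
force: [-0.5, -0.0, -4.1]
opening: 0.0157
gripper_force: 60.0
```

Request:
arm_command:
  increments: "1 6 0 0 -0.01; 1 10 0 0 -0.02; 1 10 0 0 -0.02"

```text
t: 32.3
tool_pos: [0.4794, 0.4635, 0.2703]
orientation: [-1.187, -2.909, 0.001]
force: [-0.0, -0.3, -4.4]
opening: 0.0157
gripper_force: 60.0
```

```bash
python3 - <<'E'
import h
from h import *
p,a=avg(3); print(robot.read_state()["wrist_torque"])
plan((481,466,264,135.5))
S=robot.read_camera("scene");T=robot.read_camera("top"); cv2.imwrite("pics/c10.png",np.hstack([S[120:380,300:560],T[130:390,20:280]]))
E
```

```text
avg [479.9402 463.189  270.5908] 135.54174235299152 [-0.0743 -0.0698 -3.7806] 0.015455601211570793 32.45
[ 0.1236 -0.2876 -0.0018]
[1.3 2.7 6.7] turn 0.0 rows 0.2
```

View pics/c10.png

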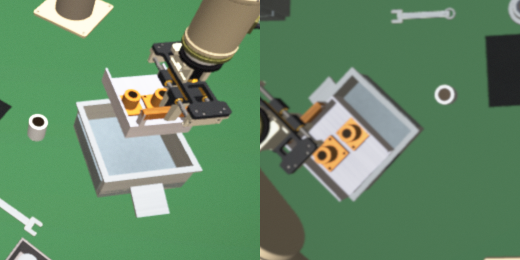

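The scene crop shows the tray level over the hopper with the spacers at (132,97) and (160,95) and the lip toward the robot side. The top crop agrees, with the tray axes along the hopper's. The tool can't pitch, so I'll ease the grip force and let the bar turn between the pads to drop the front lip.

Request:
arm_command:
  increments: "1 1 3 4 0; 1 1 3 8 0; 1 1 3 8 0; 1 1 3 8 0"
  grip_force: 25

```text
t: 32.95
tool_pos: [0.4806, 0.4666, 0.2621]
orientation: [-1.187, -2.908, 0.001]
force: [0.1, -0.3, -4.0]
opening: 0.0157
gripper_force: 25.0
```

Request:
arm_command:
  increments: "1 0 0 0 0; 1 0 0 0 0; 1 0 0 0 0"
  grip_force: 18

```text
t: 33.25
tool_pos: [0.4808, 0.4668, 0.2629]
orientation: [1.187, 2.909, 0.001]
force: [0.8, 0.0, -3.7]
opening: 0.0163
gripper_force: 18.0
```

Request:
arm_command:
  increments: "1 0 0 0 0; 1 0 0 0 0; 1 0 0 0 0"
  grip_force: 14

```text
t: 33.55
tool_pos: [0.4808, 0.4667, 0.2626]
orientation: [-1.187, -2.909, 0.0]
force: [0.6, 0.4, -2.9]
opening: 0.0158
gripper_force: 14.0
```

```bash
python3 - <<'E'
from h import *
s=robot.read_state(); print(s["wrist_torque"],s["opening"],s["force"],s["tool_pos"])
E
```

```text
[ 0.1187 -0.3215  0.0033] 0.01580253362519093 [ 0.6112  0.4225 -2.9434] [0.4808 0.4667 0.2626]
```

Request:
arm_command:
  increments: "1 0 0 0 0; 1 0 0 0 0; 1 0 0 0 0"
  grip_force: 12

```text
t: 33.85
tool_pos: [0.4808, 0.4667, 0.2626]
orientation: [-1.187, -2.909, 0.0]
force: [0.0, -0.1, -3.9]
opening: 0.0159
gripper_force: 12.0
```

Request:
arm_command:
  increments: "1 0 0 0 0; 1 0 0 0 0; 1 0 0 0 0"
  grip_force: 10.5

```text
t: 34.15
tool_pos: [0.4808, 0.4667, 0.2627]
orientation: [1.187, 2.909, 0.0]
force: [0.3, 0.9, -3.8]
opening: 0.0161
gripper_force: 10.5
```

```bash
python3 - <<'E'
from h import *
s=robot.read_state(); print(s["wrist_torque"],s["opening"],s["force"],s["tool_pos"])
T=robot.read_camera("top")
for c in blobs(mask(T,(10,120,120),(25,255,255)),30): print(c.mean(0),cv2.contourArea(c))
E
```

```text
[ 0.231  -0.29    0.0292] 0.016109306282157863 [ 0.2938  0.9398 -3.7725] [0.4808 0.4667 0.2627]
[ 89.5946 282.6622] 612.0
[111.8413 263.2222] 454.5
[ 70.75 242.  ] 140.0
[408.7778  68.7407] 67.5
```

Request:
arm_command:
  increments: "1 0 0 0 0; 1 0 0 0 0; 1 0 0 0 0"
  grip_force: 9

```text
t: 34.5
tool_pos: [0.4808, 0.4667, 0.2627]
orientation: [1.187, 2.909, 0.0]
force: [-1.1, 0.0, -3.2]
opening: 0.0156
gripper_force: 9.0
```

Request:
arm_command:
  increments: "1 0 0 0 0; 1 0 0 0 0; 1 0 0 0 0"
  grip_force: 8

```text
t: 34.8
tool_pos: [0.4808, 0.4667, 0.2626]
orientation: [1.187, 2.909, -0.0]
force: [-0.4, -0.6, -4.5]
opening: 0.0161
gripper_force: 8.0
```

```bash
python3 - <<'E'
from h import *
s=robot.read_state(); print(s["wrist_torque"],s["opening"],s["force"],s["tool_pos"])
T=robot.read_camera("top")
for c in blobs(mask(T,(10,120,120),(25,255,255)),30): print(c.mean(0),cv2.contourArea(c))
E
```

```text
[ 0.1282 -0.335   0.0446] 0.016096161721294334 [-0.4032 -0.5847 -4.5377] [0.4808 0.4667 0.2626]
[ 89.9865 282.473 ] 599.0
[113.2527 262.4286] 402.5
[ 70.9767 241.7907] 140.5
[408.8148  68.7407] 66.5
```

Request:
arm_command:
  increments: "1 0 0 0 0; 1 0 0 0 0; 1 0 0 0 0"
  grip_force: 7.3

```text
t: 35.15
tool_pos: [0.4808, 0.4667, 0.2627]
orientation: [-1.187, -2.909, -0.0]
force: [-1.4, -0.3, -3.8]
opening: 0.0163
gripper_force: 7.3
```

```bash
python3 - <<'E'
from h import *
s=robot.read_state(); print(s["wrist_torque"],s["opening"],s["force"],s["tool_pos"])
T=robot.read_camera("top")
for c in blobs(mask(T,(10,120,120),(25,255,255)),30): print(c.mean(0),cv2.contourArea(c))
E
```

```text
[ 0.1159 -0.2774  0.0068] 0.016324668361267936 [-1.3676 -0.3469 -3.8101] [0.4808 0.4667 0.2627]
[ 89.7973 281.8243] 604.0
[111.7097 262.371 ] 447.0
[ 71.3333 241.619 ] 146.0
[408.7778  68.7407] 67.5
```

Request:
arm_command:
  increments: "1 0 0 0 0; 1 0 0 0 0; 1 0 0 0 0"
  grip_force: 6.6

```text
t: 35.5
tool_pos: [0.4808, 0.4667, 0.2626]
orientation: [-1.187, -2.909, -0.0]
force: [0.7, 0.0, -3.7]
opening: 0.0183
gripper_force: 6.7
```

```bash
python3 - <<'E'
from h import *
s=robot.read_state(); print(s["wrist_torque"],s["opening"],s["force"],s["tool_pos"])
T=robot.read_camera("top")
for c in blobs(mask(T,(10,120,120),(25,255,255)),30): print(c.mean(0),cv2.contourArea(c))
E
```

```text
[ 0.0934 -0.2674  0.0293] 0.01825970150854194 [ 0.6516  0.0093 -3.68  ] [0.4808 0.4667 0.2626]
[ 89.8267 279.44  ] 549.5
[111.0484 259.9839] 445.0
[ 71.6222 242.1556] 150.5
[408.7778  68.7407] 67.5
```

Tipping has started, with the opening growing to 18.3 mm.

Request:
arm_command:
  increments: "1 0 0 0 0; 1 0 0 0 0; 1 0 0 0 0"
  grip_force: 6.6

```text
t: 35.85
tool_pos: [0.4807, 0.4667, 0.2626]
orientation: [-1.187, -2.909, 0.0]
force: [0.3, 0.0, -3.3]
opening: 0.0186
gripper_force: 6.6
```

```bash
python3 - <<'E'
from h import *
s=robot.read_state(); print(s["wrist_torque"],s["opening"],s["force"],s["tool_pos"])
T=robot.read_camera("top")
for c in blobs(mask(T,(10,120,120),(25,255,255)),30): print(c.mean(0),cv2.contourArea(c))
E
```

```text
[ 0.1426 -0.2697 -0.0251] 0.018635705930053943 [ 0.2627  0.0218 -3.2944] [0.4807 0.4667 0.2626]
[ 89.6712 278.863 ] 542.5
[110.9841 259.7937] 444.5
[ 71.7111 242.1556] 154.5
[408.7778  68.7407] 67.5
```

Request:
arm_command:
  increments: "1 0 0 0 0; 1 0 0 0 0; 1 0 0 0 0"

```text
t: 36.2
tool_pos: [0.4808, 0.4667, 0.2627]
orientation: [-1.187, -2.909, -0.0]
force: [0.4, -0.6, -3.0]
opening: 0.019
gripper_force: 6.6
```

```bash
python3 - <<'E'
from h import *
s=robot.read_state(); print(s["wrist_torque"],s["opening"],s["force"],s["tool_pos"])
T=robot.read_camera("top");S=robot.read_camera("scene")
for c in blobs(mask(T,(10,120,120),(25,255,255)),30): print(c.mean(0),cv2.contourArea(c))
cv2.imwrite("pics/c11.png",np.hstack([S[120:380,300:560],T[130:390,20:280]]))
E
```

```text
[ 0.1226 -0.2927  0.0131] 0.018973826617766143 [ 0.3599 -0.6071 -2.9975] [0.4808 0.4667 0.2627]
[ 89.6575 278.8767] 544.5
[111.0484 259.629 ] 445.0
[ 71.7111 242.1556] 154.5
[408.7778  68.7037] 68.5
```

View pics/c11.png

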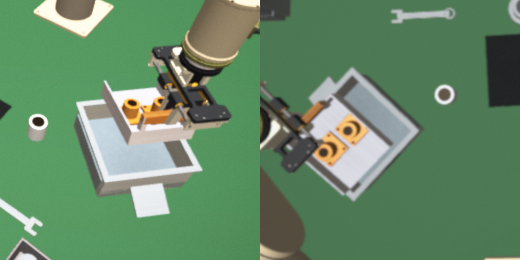

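It tilts slowly and stably, now about 7° front-down in the scene crop with the spacers unmoved. I'll continue easing the grip.

Request:
arm_command:
  increments: "1 0 0 0 0; 1 0 0 0 0; 1 0 0 0 0; 1 0 0 0 0; 1 0 0 0 0"
  grip_force: 6.0

```text
t: 36.8
tool_pos: [0.4808, 0.4668, 0.2626]
orientation: [-1.187, -2.909, -0.0]
force: [-0.4, -0.7, -4.1]
opening: 0.0202
gripper_force: 6.0
```

Request:
arm_command:
  increments: "1 0 0 0 0; 1 0 0 0 0; 1 0 0 0 0; 1 0 0 0 0; 1 0 0 0 0"
  grip_force: 5.5

```text
t: 37.3
tool_pos: [0.4808, 0.4667, 0.2626]
orientation: [-1.187, -2.909, 0.0]
force: [0.2, 0.5, -3.4]
opening: 0.0223
gripper_force: 5.4
```

```bash
python3 - <<'E'
from h import *
s=robot.read_state(); print(s["wrist_torque"],s["opening"],s["force"],s["tool_pos"])
T=robot.read_camera("top");S=robot.read_camera("scene")
for c in blobs(mask(T,(10,120,120),(25,255,255)),30): print(c.mean(0),cv2.contourArea(c))
cv2.imwrite("pics/c12.png",np.hstack([S[120:380,300:560],T[130:390,20:280]]))
E
```

```text
[ 0.1307 -0.2869 -0.0053] 0.02226145628193712 [ 0.1985  0.4938 -3.436 ] [0.4808 0.4667 0.2626]
[ 87.5729 274.3438] 405.0
[108.5156 254.4531] 457.0
[ 72.0667 242.6889] 135.5
[408.7778  68.7407] 67.5
```

Request:
arm_command:
  increments: "1 0 0 0 0; 1 0 0 0 0; 1 0 0 0 0; 1 0 0 0 0; 1 0 0 0 0"
  grip_force: 5.1

```text
t: 37.9
tool_pos: [0.4807, 0.4667, 0.2626]
orientation: [-1.187, -2.909, 0.0]
force: [0.8, 0.2, -3.6]
opening: 0.0227
gripper_force: 5.0
```

Request:
arm_command:
  increments: "1 0 0 0 0; 1 0 0 0 0; 1 0 0 0 0; 1 0 0 0 0; 1 0 0 0 0"
  grip_force: 4.7

```text
t: 38.4
tool_pos: [0.4808, 0.4667, 0.2627]
orientation: [1.187, 2.909, 0.0]
force: [-0.2, -0.1, -3.5]
opening: 0.0241
gripper_force: 4.4
```

```bash
python3 - <<'E'
from h import *
s=robot.read_state(); print(s["wrist_torque"],s["opening"],s["force"],s["tool_pos"])
T=robot.read_camera("top");S=robot.read_camera("scene")
for c in blobs(mask(T,(10,120,120),(25,255,255)),30): print(c.mean(0),cv2.contourArea(c))
cv2.imwrite("pics/c13.png",np.hstack([S[120:380,300:560],T[130:390,20:280]]))
E
```

```text
[ 0.0552 -0.1518 -0.0108] 0.02413988568904075 [-0.2433 -0.1462 -3.5385] [0.4808 0.4667 0.2627]
[ 85.9091 270.1818] 378.0
[105.6923 250.2154] 440.5
[ 72.6522 242.8478] 150.0
[408.7778  68.7037] 68.5
```

View pics/c13.png

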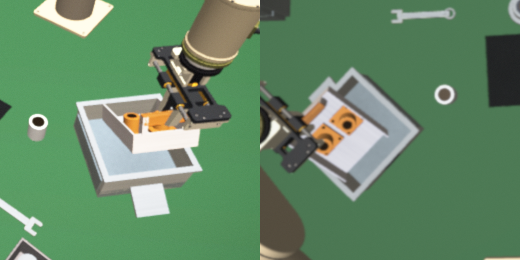

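The tilt is about 22° and the lip is now inside the mouth. I'll lower a little so the spacers drop only a short way, then keep easing the grip.

Request:
arm_command:
  increments: "1 0 0 5 0; 1 0 0 12 0; 1 0 0 20 0; 1 0 0 27 0; 1 0 0 30 0"

```text
t: 39.0
tool_pos: [0.4802, 0.4663, 0.2308]
orientation: [-1.186, -2.908, 0.003]
force: [-0.1, -1.1, -3.4]
opening: 0.0245
gripper_force: 4.3
```

Request:
arm_command:
  increments: "1 0 0 0 0; 1 0 0 0 0; 1 0 0 0 0; 1 0 0 0 0; 1 0 0 0 0"
  grip_force: 4.4

```text
t: 39.5
tool_pos: [0.4809, 0.4668, 0.233]
orientation: [1.187, 2.909, 0.001]
force: [-0.1, -0.7, -4.0]
opening: 0.0242
gripper_force: 4.1
```

```bash
python3 - <<'E'
from h import *
s=robot.read_state(); print(s["wrist_torque"],s["opening"],s["force"],s["tool_pos"])
T=robot.read_camera("top")
for c in blobs(mask(T,(10,120,120),(25,255,255)),30): print(c.mean(0),cv2.contourArea(c))
E
```

```text
[ 0.1005 -0.2306 -0.0574] 0.024214589191200075 [-0.1309 -0.7377 -4.0416] [0.4809 0.4668 0.233 ]
[ 92.2471 269.0941] 336.5
[110.9839 249.8065] 414.0
[ 79.8571 242.5   ] 132.0
[408.7778  68.7407] 67.5
```

Request:
arm_command:
  increments: "1 0 0 0 0; 1 0 0 0 0; 1 0 0 0 0; 1 0 0 0 0; 1 0 0 0 0"
  grip_force: 4.1

```text
t: 40.05
tool_pos: [0.4808, 0.4667, 0.2327]
orientation: [-1.187, -2.909, -0.0]
force: [0.1, 0.3, -3.2]
opening: 0.0217
gripper_force: 3.7
```

```bash
python3 - <<'E'
from h import *
s=robot.read_state(); print(s["wrist_torque"],s["opening"],s["force"],s["tool_pos"])
T=robot.read_camera("top");S=robot.read_camera("scene")
for c in blobs(mask(T,(10,120,120),(25,255,255)),30): print(c.mean(0),cv2.contourArea(c))
cv2.imwrite("pics/c14.png",np.hstack([S[120:380,300:560],T[130:390,20:280]]))
E
```

```text
[ 0.0227 -0.1063  0.0026] 0.021689238394384826 [ 0.1265  0.3442 -3.2458] [0.4808 0.4667 0.2327]
[ 93.5795 268.1705] 328.0
[111.8871 248.4355] 391.0
[ 80.7826 242.1304] 147.0
[408.7778  68.7407] 67.5
```

I've used all 14 picture views, so from here on I'll measure numerically, triangulating blobs across both cameras plus averaged force and moment.

```bash
cat >>h.py <<'E'
def tri(a,b):
    o1=robot.camera_model("top")["eye"];o2=robot.camera_model("scene")["eye"]
    d1=cast("top",a,0)[0]-o1;d2=cast("scene",b,0)[0]-o2
    t=np.linalg.lstsq(np.c_[d1,-d2],o2-o1,rcond=None)[0]
    p,q=o1+t[0]*d1,o2+t[1]*d2
    return (p+q)*500,np.linalg.norm(p-q)*1000
def status(k=4):
    F=[];W=[]
    for i in range(k):
        T=robot.read_camera("top");S=robot.read_camera("scene");s=robot.read_state();F.append(s["force"]);W.append(s["wrist_torque"])
    print("t",s["t"],"F",np.mean(F,0),"M",np.mean(W,0),np.linalg.norm(np.mean(W,0)[:2]),"open",s["opening"],"tcp",s["tool_pos"]*1e3)
    b=lambda im:[c for c in blobs(mask(im,(8,120,100),(25,255,255)),30,3000)]
    for c in b(T):
        for e in b(S):
            P,g=tri(c.mean(0),e.mean(0))
            if g<15 and -10<P[2]<320 and 300<P[0]<800 and -450<P[1]<650: print("blob",np.round(P),"gap",round(g,1),"areas",cv2.contourArea(c),cv2.contourArea(e),"top px",c.mean(0).round())
    return T,S
E
python3 - <<'E'
from h import *
status()
E
```

```text
t 40.55 F [ 0.072   0.0142 -0.1011] M [ 0.005  -0.1287  0.0164] 0.12880785397334826 open 0.0007129671135201483 tcp [480.8519 466.825  232.9358]
blob [518. 465. 191.] gap 7.6 areas 125.0 1088.5 top px [ 76. 236.]
```

The grip slipped off and the tray dropped by the hopper. I'll raise the arm clear and measure where everything is.

Request:
arm_command:
  increments: "1 0 0 -40 0; 1 0 0 -80 0; 1 0 0 -120 0; 1 0 0 -120 0"

```text
t: 40.95
tool_pos: [0.4823, 0.4681, 0.3613]
orientation: [1.185, 2.904, 0.017]
force: [0.8, 0.6, 1.0]
opening: 0.0006
gripper_force: 0.0
```

Request:
arm_command:
  increments: "1 -40 -20 0 0; 1 -80 -40 0 0; 1 -120 -60 0 0; 1 -160 -60 0 0; 1 -200 -60 0 0"

```text
t: 41.45
tool_pos: [0.5823, 0.2824, 0.3529]
orientation: [1.187, 2.908, 0.001]
force: [0.1, 0.1, -0.5]
opening: 0.0005
gripper_force: 0.0
```

```bash
python3 - <<'E'
from h import *
T,S=status(1)
cv2.imwrite("pics/tf.png",T);cv2.imwrite("pics/sf.png",S)
for n,im,b in(("top",T,(30,170,200,350)),("scene",S,(340,190,520,350))):
    x0,y0,x1,y1=b
    for nm,lo,hi in(("orange",(5,100,80),(25,255,255)),("white",(110,3,150),(130,40,255))):
        m=np.zeros(T.shape[:2],np.uint8); m[y0:y1,x0:x1]=mask(im,lo,hi)[y0:y1,x0:x1]
        for c in blobs(m,15): print(n,nm,c.mean(0).round(),cv2.contourArea(c),cv2.boxPoints(cv2.minAreaRect(c)).round().tolist())
E
```

```text
t 41.55 F [0.0336 0.2967 0.5254] M [ 0.023  -0.1147 -0.0412] 0.11700581389868896 open 0.0006374795772397595 tcp [584.4252 279.7303 351.6996]
top orange [ 56. 257.] 68.5 [[49.0, 260.0], [57.0, 250.0], [63.0, 254.0], [55.0, 265.0]]
top orange [133. 258.] 216.5 [[117.0, 255.0], [128.0, 244.0], [144.0, 259.0], [132.0, 270.0]]
top white [ 62. 270.] 21.0 [[54.0, 267.0], [56.0, 264.0], [70.0, 274.0], [68.0, 277.0]]
top white [123. 241.] 26.0 [[117.0, 240.0], [121.0, 237.0], [127.0, 243.0], [124.0, 247.0]]
scene orange [448. 261.] 1115.5 [[408.0, 265.0], [414.0, 238.0], [490.0, 255.0], [484.0, 282.0]]
```

Request:
arm_command:
  increments: "0.5 -45 -20 0 0; 0.5 -90 -40 0 0; 0.5 -135 -60 0 0; 0.5 -180 -80 0 0; 0.5 -220 -100 0 0"

```text
t: 42.05
tool_pos: [0.6693, 0.0571, 0.3523]
orientation: [-1.187, -2.909, -0.0]
force: [-0.2, 0.7, -0.3]
opening: 0.0358
gripper_force: 0.0
```

Request:
arm_command:
  increments: "0.5 -45 -20 0 0; 0.5 -90 -40 0 0; 0.5 -90 -40 0 0"

```text
t: 42.35
tool_pos: [0.706, -0.0389, 0.3506]
orientation: [-1.195, -2.904, 0.003]
force: [0.5, 1.0, -0.8]
opening: 0.0462
gripper_force: 0.0
```

```bash
python3 - <<'E'
from h import *
T,S=status(1)
cv2.imwrite("pics/tf.png",T);cv2.imwrite("pics/sf.png",S)
T0=cv2.imread("pics/top0.png");S0=cv2.imread("pics/scene0.png")
for n,im,i0,b in(("top",T,T0,(10,150,230,360)),("scene",S,S0,(340,150,540,350))):
    x0,y0,x1,y1=b
    d=(cv2.absdiff(im,i0).max(2)>25).astype(np.uint8)*255
    for nm,mm in(("orange",mask(im,(5,100,80),(25,255,255))),("white",mask(im,(110,3,140),(130,40,255))),("diff",d)):
        m=np.zeros(T.shape[:2],np.uint8); m[y0:y1,x0:x1]=mm[y0:y1,x0:x1]
        for c in blobs(m,25): print(n,nm,c.mean(0).round(),cv2.contourArea(c),cv2.approxPolyDP(c,3,True)[:,0].tolist())
E
```

```text
t 42.45 F [-0.8302 -0.2266  0.8097] M [ 0.0201 -0.1453  0.0248] 0.14669352133581645 open 0.04649301809315877 tcp [705.2974 -33.6984 351.5914]
top orange [119. 267.] 892.0 [[144, 259], [127, 246], [115, 259], [118, 265], [107, 261], [95, 277], [114, 287], [127, 270], [131, 272]]
top orange [ 68. 244.] 273.5 [[86, 226], [54, 254], [52, 262], [58, 261]]
top white [ 81. 282.] 47.5 [[54, 266], [107, 299]]
top white [ 95. 256.] 1873.5 [[90, 216], [86, 220], [90, 223], [88, 232], [62, 260], [109, 291], [112, 289], [103, 287], [92, 276], [106, 258], [111, 259], [127, 243]]
top diff [226. 330.] 394.0 [[229, 295], [217, 359], [229, 359]]
top diff [ 98. 251.] 4580.5 [[91, 210], [46, 261], [105, 298], [127, 271], [132, 273], [145, 260], [141, 254], [147, 256], [147, 251], [110, 223], [105, 226], [95, 221], [91, 226], [84, 219], [88, 215], [100, 218]]
top diff [228. 222.] 104.0 [[229, 190], [229, 253]]
top diff [200. 181.] 547.0 [[198, 166], [185, 184], [202, 196], [216, 180]]
scene orange [448. 261.] 1131.0 [[412, 248], [412, 256], [422, 268], [436, 265], [440, 270], [442, 265], [443, 273], [488, 267], [489, 259], [485, 257], [456, 261], [451, 257], [452, 249], [445, 245], [438, 246], [437, 254], [430, 257], [424, 247]]
scene diff [452. 276.] 3401.5 [[402, 249], [401, 262], [431, 300], [494, 292], [431, 299], [435, 292], [492, 286], [491, 274], [486, 271], [490, 259], [475, 257], [456, 241], [453, 248], [439, 244], [436, 254], [430, 256], [422, 245], [413, 246], [410, 255]]
```

```bash
python3 - <<'E'
from h import *
for n,a,b in(("bar+y",(55,257),(489,263)),("bar-y",(86,226),(442,268)),("sp-y",(131,259),(417,256)),("sp+y",(107,272),(446,254)),("rearwall corner+y",(46,261),(494,292)),("rear -y",(91,210),(431,300)),("front -y",(147,253),(402,250))): 
    P,g=tri([a],[b]); d=P[:2]-[446,430]; u=np.array([.695,.719]); print(n,P.round(),round(g,1),"hopper frame",np.round([d@u,d@[-u[1],u[0]]]))
T=cv2.imread("pics/tf.png");S=cv2.imread("pics/sf.png")
h=lambda i:cv2.cvtColor(i,cv2.COLOR_BGR2HSV)
m=mask(T,(0,0,0),(180,255,75)); 
for c in blobs(m[200:300,40:160],4): print("dark top",(c.mean(0)+[40,200]).round(1),cv2.contourArea(c))
m=mask(S,(0,0,0),(180,255,75)); 
for c in blobs(m[235:285,395:500],4): print("dark scene",(c.mean(0)+[395,235]).round(1),cv2.contourArea(c))
E
```

```text
bar+y [465. 530. 178.] 12.8 hopper frame [85. 56.]
bar-y [537. 457. 175.] 6.0 hopper frame [ 83. -47.]
sp-y [455. 391.  63.] 0.3 hopper frame [-22. -34.]
sp+y [423. 445.  86.] 5.9 hopper frame [-5. 27.]
rearwall corner+y [459. 584. 102.] 11.8 hopper frame [120.  97.]
rear -y [581. 474. 111.] 0.6 hopper frame [126. -66.]
front -y [469. 350.  68.] 5.9 hopper frame [-42. -72.]
dark top [152.1 291.4] 14.0
dark top [ 86.5 291.1] 86.0
dark top [110.  280.1] 24.0
dark top [130.3 263.7] 20.5
dark top [109.  214.4] 83.0
dark top [141.7 221. ] 98.5
```

The numbers show the tray resting front-down at about 22–25°. Its lip is on the hopper floor, its rear bottom edge is on the far (+x) rim, and both spacers are still in it near the front. The bar is at about (501,493,171). I'll regrip it lightly and lift: with the lip on the floor and the underside on the rim, the tray steepens.

```bash
python3 - <<'E'
import h
from h import *
h.STEP=200
plan((650,280,320,134.6),(501,493,320,134.6),(501,493,185,134.6))
E
```

```text
[129.7  92.5  15.8] turn 0.008 rows 3.6
[130.4  91.5  15.8] turn 0.008 rows 3.6
[128.1  21.7  -0. ] turn -0.0 rows 2.9
[128.1  21.7  -0. ] turn -0.0 rows 2.9
[  0.   0. 135.] turn -0.0 rows 3.0
```

Request:
arm_command:
  increments: "0.45 130 92 16 0.008; 0.45 130 92 16 0.008; 0.45 130 92 16 0.008; 0.45 130 92 16 0.008; 0.45 130 92 16 0.008"

```text
t: 42.95
tool_pos: [0.6755, 0.1278, 0.3368]
orientation: [-1.19, -2.907, -0.001]
force: [0.2, 1.2, 0.7]
opening: 0.0515
gripper_force: 0.0
```

Request:
arm_command:
  increments: "0.45 130 91 16 0.008; 0.45 130 91 16 0.008; 0.45 130 91 16 0.008; 0.45 130 91 16 0.008; 0.45 130 91 16 0.008"

```text
t: 43.45
tool_pos: [0.6483, 0.281, 0.3204]
orientation: [-1.206, -2.901, 0.001]
force: [-0.0, -0.5, 0.4]
opening: 0.0514
gripper_force: 0.0
```

Request:
arm_command:
  increments: "0.45 128 22 0 0; 0.45 128 22 0 0; 0.45 128 22 0 0; 0.45 128 22 0 0"

```text
t: 43.85
tool_pos: [0.5732, 0.3877, 0.3216]
orientation: [1.207, 2.9, 0.002]
force: [-0.2, -0.4, 0.9]
opening: 0.0511
gripper_force: 0.0
```

Request:
arm_command:
  increments: "0.45 128 22 0 0; 0.45 128 22 0 0; 0.45 128 22 0 0; 0.45 128 22 0 0; 0.45 128 22 0 0"

```text
t: 44.35
tool_pos: [0.5016, 0.4912, 0.321]
orientation: [1.211, 2.897, -0.0]
force: [0.2, -0.3, 0.0]
opening: 0.051
gripper_force: 0.0
```

```bash
python3 - <<'E'
from h import *
avg(3); plan((501,493,215,134.6),(501,493,185,134.6))
E
```

```text
avg [501.9761 490.738  320.8922] 134.54158840151572 [-0.1735 -0.109   0.3122] 0.05125085125500613 44.5
[  2.3   0.9 105.9] turn -0.001 rows 2.4
[ 0.  0. 30.] turn -0.0 rows 0.7
```

Descending with force checks, then a light grip.

Request:
arm_command:
  increments: "0.45 2 1 40 0; 0.45 2 1 80 0; 0.45 2 1 105 0; 0.45 2 1 105 0"

```text
t: 44.9
tool_pos: [0.4985, 0.4917, 0.2098]
orientation: [-1.212, -2.894, 0.013]
force: [-0.7, -0.7, -0.9]
opening: 0.0516
gripper_force: 0.0
```

Request:
arm_command:
  increments: "0.45 0 0 10 0; 0.45 0 0 20 0; 0.45 0 0 30 0; 0.45 0 0 30 0"

```text
t: 45.3
tool_pos: [0.499, 0.4946, 0.1843]
orientation: [-1.21, -2.899, 0.002]
force: [-0.6, 0.5, 0.2]
opening: 0.0513
gripper_force: 0.0
```

Request:
arm_command:
  increments: "1 0 0 0 0; 1 0 0 0 0; 1 0 0 0 0; 1 0 0 0 0; 1 0 0 0 0"
  grip_force: 6

```text
t: 45.8
tool_pos: [0.4993, 0.495, 0.1863]
orientation: [1.21, 2.899, 0.0]
force: [-1.7, -2.5, 4.1]
opening: 0.0254
gripper_force: 6.0
```

```bash
python3 - <<'E'
from h import *
status(2)
E
```

```text
t 46.0 F [-2.1482 -3.0942  4.1642] M [-0.3901  0.2256  0.0325] 0.45060422889351165 open 0.025237986805112193 tcp [499.3304 495.0444 186.2017]
```

Request:
arm_command:
  increments: "1 0 1 -2 0; 1 0 4 -5 0; 1 0 7 -8 0; 1 0 10 -11 0; 1 0 10 -11 0"

```text
t: 46.5
tool_pos: [0.5069, 0.5025, 0.1971]
orientation: [1.21, 2.899, 0.001]
force: [0.8, 0.3, -3.2]
opening: 0.0266
gripper_force: 6.0
```

Request:
arm_command:
  increments: "1 0 3 -3 0; 1 0 6 -6 0; 1 0 9 -9 0; 1 0 9 -9 0"

```text
t: 46.9
tool_pos: [0.5134, 0.5088, 0.2065]
orientation: [1.21, 2.899, 0.002]
force: [0.4, 0.9, -3.5]
opening: 0.0266
gripper_force: 6.0
```

```bash
python3 - <<'E'
from h import *
status(2)
E
```

```text
t 47.1 F [ 0.0211  0.154  -4.0172] M [ 0.1034 -0.2307  0.0095] 0.2528446961023091 open 0.026333595440934835 tcp [512.7663 508.2996 205.5466]
```

The tray is now held at about 26° by the weak grip with its lip inside the hopper. I'll move toward the robot side so the hopper's -x wall catches the lip and turns the tray steeper in the pads.

Request:
arm_command:
  increments: "1 0 0 -4 0; 1 0 0 -10 0; 1 0 0 -16 0; 1 0 0 -20 0; 1 0 0 -20 0"
  grip_force: 7

```text
t: 47.6
tool_pos: [0.5133, 0.5088, 0.2273]
orientation: [1.21, 2.898, 0.003]
force: [1.2, -0.1, -1.6]
opening: 0.0257
gripper_force: 7.0
```

Request:
arm_command:
  increments: "1 6 -8 0 0; 1 6 -18 0 0; 1 6 -28 0 0; 1 6 -38 0 0; 1 6 -48 0 0"

```text
t: 48.1
tool_pos: [0.4736, 0.4788, 0.2257]
orientation: [1.21, 2.899, 0.001]
force: [1.7, 0.2, -2.0]
opening: 0.026
gripper_force: 7.0
```

Request:
arm_command:
  increments: "1 0 -10 0 0; 1 0 -20 0 0; 1 0 -28 0 0; 1 0 -32 0 0; 1 0 -32 0 0"

```text
t: 48.6
tool_pos: [0.4523, 0.459, 0.2297]
orientation: [1.208, 2.897, 0.015]
force: [2.2, 8.0, 7.9]
opening: 0.028
gripper_force: 7.0
```

```bash
python3 - <<'E'
from h import *
status(2)
E
```

```text
t 48.8 F [2.1795 8.3771 8.0342] M [ 1.4594 -0.5698 -0.004 ] 1.5666436516125335 open 0.028241484375894785 tcp [452.4633 459.1862 229.458 ]
```

Request:
arm_command:
  increments: "1 -6 5 -2 0; 1 -10 10 -5 0; 1 -10 10 -5 0"

```text
t: 49.1
tool_pos: [0.4662, 0.4558, 0.2304]
orientation: [1.211, 2.899, -0.001]
force: [0.9, -0.3, -2.6]
opening: 0.0281
gripper_force: 7.0
```

```bash
python3 - <<'E'
from h import *
T,S=status(3)
cv2.imwrite("pics/tg.png",T);cv2.imwrite("pics/sg.png",S)
for n,im,b in(("top",T,(10,150,230,360)),("scene",S,(340,150,540,350))):
    x0,y0,x1,y1=b
    for nm,mm in(("orange",mask(im,(5,100,80),(25,255,255))),("white",mask(im,(110,3,140),(130,40,255)))):
        m=np.zeros(T.shape[:2],np.uint8); m[y0:y1,x0:x1]=mm[y0:y1,x0:x1]
        for c in blobs(m,25): print(n,nm,c.mean(0).round(),cv2.contourArea(c),cv2.approxPolyDP(c,3,True)[:,0].tolist())
E
```

```text
t 49.4 F [-0.2996 -0.2707 -2.2998] M [ 0.0206 -0.132  -0.0122] 0.1336190093675209 open 0.028006081730896942 tcp [465.518  456.0211 230.0028]
blob [393. 377.  68.] gap 2.2 areas 481.0 333.0 top px [135. 284.]
blob [482. 439. 226.] gap 6.1 areas 127.5 206.5 top px [ 82. 250.]
top orange [135. 284.] 521.5 [[150, 265], [138, 269], [113, 300], [122, 295], [131, 302], [139, 293], [131, 282], [138, 276], [148, 284], [155, 275]]
top orange [ 82. 251.] 144.5 [[90, 244], [84, 243], [73, 254], [79, 260]]
scene orange [452. 234.] 226.0 [[439, 231], [446, 233], [447, 242], [459, 242], [465, 233], [463, 229]]
scene orange [423. 237.] 356.0 [[439, 239], [434, 229], [422, 236], [412, 231], [403, 234], [428, 247], [435, 247]]
scene orange [493. 222.] 28.5 [[489, 215], [495, 228], [497, 225]]
scene orange [483. 208.] 26.5 [[488, 207], [478, 208]]
scene orange [465. 208.] 51.0 [[459, 194], [463, 204], [456, 209], [464, 205], [475, 224]]
```

The weight is down to 2.3 N, so the tray is empty, and the orange blobs now sit low near the hopper's -x inner wall. Lifting the tray clear to verify.

Request:
arm_command:
  increments: "1 0 2 -8 0; 1 0 5 -20 0; 1 0 5 -35 0; 1 0 5 -50 0; 1 0 5 -65 0"

```text
t: 49.9
tool_pos: [0.4697, 0.46, 0.298]
orientation: [1.21, 2.898, 0.002]
force: [1.1, -0.2, -2.0]
opening: 0.028
gripper_force: 7.0
```

Request:
arm_command:
  increments: "1 0 0 -15 0; 1 0 0 -30 0; 1 0 0 -45 0; 1 0 0 -50 0; 1 0 0 -50 0"
  grip_force: 8

```text
t: 50.4
tool_pos: [0.4698, 0.4601, 0.347]
orientation: [1.21, 2.898, 0.003]
force: [0.7, -0.5, -3.2]
opening: 0.0279
gripper_force: 8.0
```

```bash
python3 - <<'E'
import h
from h import *
T,S=status(3)
h.STEP=150
plan((622,268,345,115),(690,21,345,94.5))
E
```

```text
t 50.7 F [-0.2148 -0.2253 -2.496 ] M [ 0.0014 -0.1449  0.0069] 0.14486175280586758 open 0.028050696846190628 tcp [469.1789 459.577  344.546 ]
blob [394. 383.  43.] gap 6.2 areas 490.5 742.5 top px [136. 282.]
[-121.8  -13.    -0.2] turn 0.172 rows 2.7
[-122.3    8.    -0.2] turn 0.172 rows 2.7
[-126.3  -21.4   -0. ] turn 0.179 rows 2.8
[-128.1    1.4   -0. ] turn 0.179 rows 2.8
```

The spacers are inside the hopper (z ≈ 43) and the tray is empty at 2.5 N. Firming the grip should turn the bar flat between the pads and level the tray.

Request:
arm_command:
  increments: "1 0 0 0 0; 1 0 0 0 0; 1 0 0 0 0"
  grip_force: 15

```text
t: 51.0
tool_pos: [0.4694, 0.4598, 0.3456]
orientation: [-1.21, -2.899, 0.0]
force: [-0.3, 0.2, -3.5]
opening: 0.0272
gripper_force: 15.0
```

Request:
arm_command:
  increments: "1 0 0 0 0; 1 0 0 0 0; 1 0 0 0 0"
  grip_force: 30

```text
t: 51.3
tool_pos: [0.4694, 0.4598, 0.3457]
orientation: [-1.21, -2.899, -0.0]
force: [-1.0, -0.3, -2.2]
opening: 0.027
gripper_force: 30.0
```

Request:
arm_command:
  increments: "1 0 0 0 0; 1 0 0 0 0; 1 0 0 0 0; 1 0 0 0 0"
  grip_force: 60

```text
t: 51.7
tool_pos: [0.4694, 0.4598, 0.3456]
orientation: [-1.21, -2.899, 0.0]
force: [-0.3, 0.4, -2.8]
opening: 0.0258
gripper_force: 60.0
```

```bash
python3 - <<'E'
from h import *
T,S=status(2)
E
```

```text
t 51.9 F [ 0.3633 -0.3059 -2.9007] M [ 0.0193 -0.1308  0.    ] 0.1321818435305102 open 0.02557546919163854 tcp [469.4312 459.7755 345.6571]
blob [394. 383.  43.] gap 5.7 areas 492.0 756.0 top px [136. 283.]
```

Friction locks the bar at about 25°, which is fine. I'll carry the empty tray back, touch its lip to the mat, and lower the bar along its arc with a loose grip so the tray lies flat.

```bash
python3 - <<'E'
import h
from h import *
h.STEP=190
plan((600,250,345,113),(640.8,11.4,345,94.3),(640.8,11.4,190,94.3))
E
```

```text
[-120.5  -27.3    0.3] turn 0.189 rows 2.7
[-123.5   -4.2    0.3] turn 0.189 rows 2.7
[-117.8  -27.8   -0. ] turn 0.163 rows 2.7
[-120.7   -8.3   -0. ] turn 0.163 rows 2.7
[  0.   0. 155.] turn -0.0 rows 3.4
```

Request:
arm_command:
  increments: "1 -15 -3 0 0.02; 1 -40 -9 0 0.06; 1 -67 -15 0 0.1; 1 -94 -21 0 0.145; 1 -120 -27 0 0.189"

```text
t: 52.4
tool_pos: [0.5356, 0.3535, 0.3457]
orientation: [1.482, 2.769, -0.0]
force: [0.7, -0.5, -2.2]
opening: 0.0249
gripper_force: 60.0
```

Request:
arm_command:
  increments: "1 -25 -1 0 0.04; 1 -50 -2 0 0.08; 1 -75 -3 0 0.115; 1 -100 -4 0 0.15; 1 -123 -4 0 0.189"

```text
t: 52.9
tool_pos: [0.6006, 0.2489, 0.3457]
orientation: [1.737, 2.617, -0.0]
force: [-0.6, 0.9, -1.8]
opening: 0.0257
gripper_force: 60.0
```

Request:
arm_command:
  increments: "1 -24 -6 0 0.035; 1 -48 -12 0 0.07; 1 -72 -17 0 0.1; 1 -96 -22 0 0.13; 1 -118 -28 0 0.163"

```text
t: 53.4
tool_pos: [0.6205, 0.1293, 0.3457]
orientation: [1.944, 2.467, -0.0]
force: [-0.0, 0.0, -3.1]
opening: 0.0254
gripper_force: 60.0
```

Request:
arm_command:
  increments: "1 -24 -2 0 0.035; 1 -50 -4 0 0.07; 1 -76 -6 0 0.1; 1 -102 -7 0 0.13; 1 -112 -8 0 0.163"

```text
t: 53.9
tool_pos: [0.6391, 0.0175, 0.3455]
orientation: [2.141, 2.298, -0.001]
force: [0.5, 0.3, -2.2]
opening: 0.0255
gripper_force: 60.0
```

Request:
arm_command:
  increments: "1 -8 0 0 0; 1 -8 0 0 0; 1 -8 0 40 0; 1 -8 0 80 0; 1 -8 0 110 0"

```text
t: 54.4
tool_pos: [0.6386, 0.0143, 0.2331]
orientation: [-2.132, -2.305, 0.001]
force: [-1.1, 0.1, -3.1]
opening: 0.0255
gripper_force: 60.0
```

```bash
python3 - <<'E'
from h import *
T,S=status(3)
cv2.imwrite("pics/th.png",T)
plan((640.8,11.4,175,94.3))
m=np.zeros(T.shape[:2],np.uint8); m[140:280,225:340]=mask(T,(110,3,140),(130,40,255))[140:280,225:340]
for c in blobs(m,40): print("white",c.mean(0).round(),cv2.contourArea(c),cv2.approxPolyDP(c,3,True)[:,0].tolist())
m=np.zeros(T.shape[:2],np.uint8); m[140:280,225:340]=(255-mask(T,(50,90,20),(85,255,255)))[140:280,225:340]
for c in blobs(m,40): print("ng",c.mean(0).round(),cv2.contourArea(c),cv2.approxPolyDP(c,3,True)[:,0].tolist())
E
```

```text
t 54.7 F [ 0.0484 -0.1064 -2.1033] M [-0.0061 -0.1232 -0.012 ] 0.12338310612325407 open 0.025405677661502406 tcp [640.8804  13.3864 238.7962]
blob [393. 384.  49.] gap 0.1 areas 492.5 884.5 top px [135. 283.]
[-2.  -0.2 63.8] turn 0.002 rows 1.4
white [275. 195.] 113.0 [[283, 192], [268, 192], [267, 198], [281, 199]]
white [277. 204.] 381.5 [[299, 177], [291, 191], [295, 202], [291, 215], [260, 217], [259, 195], [250, 186], [256, 219], [298, 215]]
ng [273. 209.] 13263.5 [[225, 140], [225, 279], [318, 279], [323, 140]]
```

Request:
arm_command:
  increments: "1 -2 0 30 0; 1 -2 0 55 0; 1 -2 0 64 0; 1 -2 0 64 0; 1 -2 0 64 0"

```text
t: 55.2
tool_pos: [0.6406, 0.011, 0.1738]
orientation: [2.134, 2.303, 0.002]
force: [0.6, 0.2, -2.7]
opening: 0.0245
gripper_force: 59.8
```

```bash
python3 - <<'E'
from h import *
T,S=status(3)
print(cast("top",[[256,219],[298,215]],.09)*1e3)
m=np.zeros(T.shape[:2],np.uint8); m[190:250,225:340]=mask(T,(110,3,125),(130,40,255))[190:250,225:340]
for c in blobs(m,40): print("white",c.mean(0).round(),cv2.contourArea(c),cv2.approxPolyDP(c,2,True)[:,0].tolist())
m=np.zeros(T.shape[:2],np.uint8); m[190:260,225:340]=mask(T,(0,0,0),(180,60,60))[190:260,225:340]
for c in blobs(m,20): print("black",c.mean(0).round(),cv2.contourArea(c),cv2.approxPolyDP(c,2,True)[:,0].tolist())
E
```

```text
t 55.5 F [ 0.4555  0.253  -1.8098] M [-0.0419 -0.1359 -0.0041] 0.14225398277387521 open 0.024964865389996725 tcp [640.1359  10.8849 172.4948]
blob [393. 384.  49.] gap 0.1 areas 493.5 881.5 top px [136. 283.]
[[551.2396  61.5615  90.    ]
 [559.1655 -45.3791  90.    ]]
white [277. 198.] 123.0 [[269, 196], [270, 203], [285, 200], [283, 194]]
white [276. 209.] 603.0 [[251, 190], [258, 225], [298, 220], [299, 190], [293, 190], [291, 194], [295, 207], [293, 215], [264, 218], [261, 214], [263, 203], [259, 191]]
black [279. 229.] 359.0 [[299, 223], [259, 227], [258, 235], [298, 233]]
black [250. 222.] 53.5 [[248, 206], [250, 235], [255, 235]]
```

```bash
python3 - <<'E'
from h import *
print("lip",cast("top",[[258,225],[298,220]],.024)*1e3)
print("mat front",cast("top",[[258,235],[298,233],[250,235]],.003)*1e3)
T=robot.read_camera("top"); g=cv2.cvtColor(T,cv2.COLOR_BGR2HSV)
for r in (212,218,223,230): print(r,[(c,*g[r,c].tolist()) for c in range(238,320,3)])
E
```

```text
lip [[538.3685  60.6672  24.    ]
 [549.6409 -47.8656  24.    ]]
mat front [[511.6181  62.3774   3.    ]
 [514.86   -47.8689   3.    ]
 [512.0685  84.4396   3.    ]]
212 [(238, 50, 63, 81), (241, 65, 95, 105), (244, 65, 94, 106), (247, 66, 86, 77), (250, 120, 14, 90), (253, 135, 8, 135), (256, 120, 13, 189), (259, 120, 15, 203), (262, 120, 7, 111), (265, 15, 8, 123), (268, 15, 10, 107), (271, 20, 8, 98), (274, 10, 8, 99), (277, 10, 8, 99), (280, 10, 8, 99), (283, 20, 8, 101), (286, 12, 11, 119), (289, 0, 3, 96), (292, 15, 5, 95), (295, 120, 9, 140), (298, 120, 12, 189), (301, 19, 54, 100), (304, 24, 53, 225), (307, 25, 48, 228), (310, 23, 47, 172), (313, 24, 47, 233), (316, 24, 57, 188), (319, 65, 91, 106)]
218 [(238, 55, 71, 86), (241, 65, 95, 105), (244, 65, 95, 105), (247, 66, 91, 84), (250, 90, 13, 38), (253, 120, 12, 146), (256, 135, 7, 144), (259, 117, 14, 203), (262, 117, 14, 183), (265, 116, 14, 142), (268, 116, 13, 152), (271, 120, 13, 174), (274, 120, 14, 179), (277, 117, 14, 182), (280, 120, 13, 189), (283, 120, 13, 199), (286, 120, 14, 202), (289, 120, 14, 203), (292, 120
[... 618 characters left out ...]
, 46), (301, 20, 64, 115), (304, 25, 48, 230), (307, 25, 47, 226), (310, 23, 47, 188), (313, 26, 46, 232), (316, 26, 55, 172), (319, 65, 94, 106)]
230 [(238, 63, 84, 100), (241, 65, 95, 105), (244, 65, 97, 105), (247, 66, 93, 96), (250, 90, 15, 33), (253, 120, 5, 47), (256, 124, 12, 146), (259, 150, 6, 42), (262, 98, 33, 31), (265, 105, 17, 30), (268, 165, 17, 30), (271, 75, 16, 31), (274, 102, 40, 32), (277, 120, 9, 30), (280, 75, 17, 30), (283, 105, 17, 30), (286, 120, 8, 32), (289, 100, 24, 32), (292, 90, 9, 29), (295, 120, 17, 30), (298, 20, 34, 45), (301, 20, 66, 119), (304, 26, 44, 230), (307, 26, 48, 224), (310, 24, 49, 197), (313, 26, 45, 233), (316, 27, 57, 166), (319, 65, 93, 104)]
```

Request:
arm_command:
  increments: "1 0 -6 0 0; 1 0 -12 0 0; 1 0 -17 0 0; 1 0 -17 0 0"

```text
t: 55.95
tool_pos: [0.6218, 0.0096, 0.1715]
orientation: [-2.135, -2.304, 0.001]
force: [-1.1, 1.2, -1.6]
opening: 0.025
gripper_force: 59.9
```

Request:
arm_command:
  increments: "1 0 0 4 0; 1 0 0 4 0; 1 0 0 4 0"

```text
t: 56.25
tool_pos: [0.6229, 0.0096, 0.1676]
orientation: [2.136, 2.304, 0.0]
force: [1.0, -0.5, -0.8]
opening: 0.0244
gripper_force: 59.9
```

Request:
arm_command:
  increments: "1 0 0 4 0; 1 0 0 4 0; 1 0 0 4 0"

```text
t: 56.55
tool_pos: [0.6225, 0.0097, 0.1632]
orientation: [-2.135, -2.304, 0.001]
force: [2.0, 0.1, -0.5]
opening: 0.0241
gripper_force: 59.9
```

Request:
arm_command:
  increments: "1 0 0 4 0; 1 0 0 4 0; 1 0 0 4 0"

```text
t: 56.85
tool_pos: [0.6218, 0.0099, 0.1586]
orientation: [-2.134, -2.303, 0.002]
force: [0.1, -0.0, -1.3]
opening: 0.0234
gripper_force: 59.9
```

```bash
python3 - <<'E'
from h import *
avg(3); print(robot.read_state()["wrist_torque"])
E
```

```text
avg [621.9671   9.8306 158.7132] 94.36109383826373 [-0.3635  0.6729 -2.4261] 0.023608024794725634 57.0
[ 0.0057 -0.0259 -0.0427]
```

The lip is on the mat and the bar is turning back. I'll loosen the grip and follow the arc down.

Request:
arm_command:
  increments: "1 0 2 3 0; 1 0 4 5 0; 1 0 6 7 0; 1 0 8 9 0; 1 0 10 11 0"
  grip_force: 8

```text
t: 57.5
tool_pos: [0.633, 0.0104, 0.1484]
orientation: [-2.135, -2.304, 0.0]
force: [0.2, 0.5, -1.5]
opening: 0.0239
gripper_force: 8.0
```

```bash
python3 - <<'E'
from h import *
avg(3); print(robot.read_state()["wrist_torque"])
E
```

```text
avg [632.8208  10.3957 148.16  ] 94.35471254488512 [-0.2876 -0.066  -2.3597] 0.023966431198529127 57.65
[-0.0038 -0.0325  0.0375]
```

Request:
arm_command:
  increments: "1 0 2 2.5 0; 1 0 4 5 0; 1 0 6 7 0; 1 0 8 9.5 0; 1 0 10 12 0"

```text
t: 58.15
tool_pos: [0.6429, 0.0111, 0.1364]
orientation: [2.135, 2.304, 0.0]
force: [-0.5, 0.4, -2.2]
opening: 0.0225
gripper_force: 8.0
```

```bash
python3 - <<'E'
from h import *
avg(3); print(robot.read_state()["wrist_torque"])
E
```

```text
avg [642.7047  11.1695 136.0347] 94.35443558209569 [-0.5922 -0.3205 -2.544 ] 0.022166188173336373 58.3
[-0.0177 -0.1414 -0.0036]
```

```bash
python3 - <<'E'
from h import *
T=robot.read_camera("top");S=robot.read_camera("scene")
v=cv2.cvtColor(T,cv2.COLOR_BGR2GRAY).astype(int)
E=[]
for c in range(262,286,4):
    col=v[195:250,c]; d=np.diff(col); r=195+np.argmin(d)+.5; E.append((c,r)); 
print(E,cast("top",[[c,r] for c,r in E],.007)[:,:2]*1e3)
# scene: front lip seen over the tray floor (white) against the mat
m=mask(S,(110,3,120),(130,40,255)); mm=np.zeros_like(m); mm[180:290,200:350]=m[180:290,200:350]
for c in blobs(mm,60): print("scene white",cv2.contourArea(c),cv2.approxPolyDP(c,2,True)[:,0].tolist())
for q in blobs(mask(S,(5,100,80),(25,255,255))[180:290,200:350],10): print("scene orange",(q.mean(0)+[200,180]).round(),cv2.contourArea(q),(cv2.approxPolyDP(q,2,True)[:,0]+[200,180]).tolist())
print(proj("scene",[[.52,-.07,.007],[.515,.075,.007],[.69,.015,.078],[.69,.07,.078]]))
E
```

```text
[(262, np.float64(238.5)), (266, np.float64(238.5)), (270, np.float64(238.5)), (274, np.float64(237.5)), (278, np.float64(202.5)), (282, np.float64(236.5))] [[501.7697  51.3181]
 [501.5472  40.3439]
 [501.3247  29.3731]
 [503.8352  18.3513]
 [599.9647   5.3913]
 [506.1228  -3.637 ]]
scene white 175.0 [[227, 255], [213, 256], [213, 265], [218, 269], [229, 265], [230, 258]]
scene white 281.0 [[269, 201], [269, 211], [280, 215], [282, 219], [277, 234], [280, 236], [302, 218], [299, 220], [296, 216], [294, 224], [288, 227], [286, 225], [292, 218], [287, 218], [291, 213], [294, 215], [287, 211], [285, 216], [284, 209], [276, 215], [275, 209], [280, 208], [274, 204], [270, 206]]
scene orange [212. 286.] 141.0 [[200, 287], [224, 289], [209, 278]]
scene orange [243. 195.] 18.0 [[248, 191], [240, 196], [241, 200]]
scene orange [254. 187.] 16.0 [[251, 185], [252, 189], [257, 189]]
scene orange [266. 205.] 224.0 [[274, 182], [255, 202], [260, 219], [271, 225], [279, 219], [261, 209], [256, 203], [266, 192], [272, 196], [268, 190]]
[[267.7592 201.5387]
 [305.7414 223.4733]
 [249.7671 235.8825]
 [265.2679 246.5251]]
```

The tray is still in the air and creeps toward level under firm grip. I'll lift a little and let the 60 N grip finish levelling it.

Request:
arm_command:
  increments: "1 0 8 -10 0; 1 0 16 -25 0; 1 0 22 -40 0; 1 0 22 -40 0; 1 0 22 -40 0"
  grip_force: 60

```text
t: 58.9
tool_pos: [0.6647, 0.0128, 0.1767]
orientation: [2.135, 2.304, 0.001]
force: [-0.9, 0.2, -3.6]
opening: 0.0158
gripper_force: 59.9
```

Request:
arm_command:
  increments: "1 0 0 0 0; 1 0 0 0 0; 1 0 0 0 0; 1 0 0 0 0; 1 0 0 0 0"

```text
t: 59.4
tool_pos: [0.6646, 0.0128, 0.1765]
orientation: [-2.135, -2.304, 0.0]
force: [0.2, 0.3, -1.1]
opening: 0.0155
gripper_force: 59.9
```

Request:
arm_command:
  increments: "1 0 0 0 0; 1 0 0 0 0; 1 0 0 0 0; 1 0 0 0 0; 1 0 0 0 0"

```text
t: 59.9
tool_pos: [0.6647, 0.0128, 0.1767]
orientation: [2.135, 2.304, 0.0]
force: [-0.3, -1.3, -1.9]
opening: 0.0155
gripper_force: 59.9
```

Request:
arm_command:
  increments: "1 0 0 0 0; 1 0 0 0 0; 1 0 0 0 0; 1 0 0 0 0; 1 0 0 0 0"

```text
t: 60.4
tool_pos: [0.6647, 0.0128, 0.1766]
orientation: [-2.135, -2.304, -0.0]
force: [0.1, 0.2, -3.0]
opening: 0.0159
gripper_force: 59.9
```

Request:
arm_command:
  increments: "1 0 0 0 0; 1 0 0 0 0; 1 0 0 0 0; 1 0 0 0 0; 1 0 0 0 0"

```text
t: 60.9
tool_pos: [0.6646, 0.0128, 0.1766]
orientation: [-2.135, -2.304, 0.0]
force: [0.4, -0.0, -2.9]
opening: 0.0153
gripper_force: 59.9
```

Request:
arm_command:
  increments: "1 0 0 0 0; 1 0 0 0 0; 1 0 0 0 0; 1 0 0 0 0; 1 0 0 0 0"

```text
t: 61.4
tool_pos: [0.6647, 0.0128, 0.1767]
orientation: [2.135, 2.304, 0.0]
force: [0.2, -0.3, -2.9]
opening: 0.0152
gripper_force: 59.9
```

The opening is back to 15.5 mm, so the tray is level. Moving over the mat and setting it down.

```bash
python3 - <<'E'
from h import *
avg(2); plan((688,14,120,94.3))
E
```

```text
avg [664.6463  12.7759 176.6353] 94.35289314234512 [ 0.4361 -0.0498 -2.7927] 0.015566582738169901 61.5
[-0.5 23.4 56.6] turn 0.001 rows 1.4
```

Request:
arm_command:
  increments: "1 0 8 10 0; 1 0 16 25 0; 1 0 23 40 0; 1 0 23 57 0; 1 0 23 57 0"

```text
t: 62.0
tool_pos: [0.6854, 0.0147, 0.115]
orientation: [-2.132, -2.301, 0.006]
force: [-1.3, 0.4, -3.8]
opening: 0.0156
gripper_force: 59.9
```

Request:
arm_command:
  increments: "1 0 0 8 0; 1 0 0 14 0; 1 0 0 18 0; 1 0 0 18 0"

```text
t: 62.4
tool_pos: [0.6872, 0.0145, 0.1012]
orientation: [-2.135, -2.304, 0.001]
force: [-0.1, 0.1, -2.8]
opening: 0.0156
gripper_force: 59.9
```

```bash
python3 - <<'E'
from h import *
T,S=status(2)
v=cv2.cvtColor(T,cv2.COLOR_BGR2GRAY).astype(int)
print([(c,(195+np.argmin(np.diff(v[195:250,c])),int(np.diff(v[195:250,c]).min()))) for c in range(254,300,5)])
print([(r,[int(x) for x in v[r,238:262]]) for r in (212,225)])
E
```

```text
t 62.6 F [ 0.0116 -0.3913 -2.5504] M [-0.0619 -0.2243  0.0305] 0.23270347285703646 open 0.015687307375127888 tcp [687.9385  14.4814 102.3188]
blob [393. 384.  49.] gap 0.1 areas 493.5 885.5 top px [135. 283.]
[(254, (np.int64(243), -39)), (259, (np.int64(243), -42)), (264, (np.int64(244), -36)), (269, (np.int64(244), -41)), (274, (np.int64(244), -40)), (279, (np.int64(245), -38)), (284, (np.int64(246), -32)), (289, (np.int64(247), -29)), (294, (np.int64(248), -15)), (299, (np.int64(246), -3))]
[(212, [70, 79, 86, 88, 89, 88, 87, 87, 82, 68, 67, 104, 135, 135, 137, 162, 183, 189, 190, 191, 189, 188, 189, 190]), (225, [189, 191, 192, 191, 190, 189, 186, 185, 184, 182, 179, 177, 180, 184, 182, 177, 183, 190, 192, 192, 192, 192, 191, 191])]
```

```bash
python3 - <<'E'
from h import *
T=robot.read_camera("top");S=robot.read_camera("scene")
def ps(n,im,roi,lo,hi,e=2):
    x0,y0,x1,y1=roi; m=np.zeros(im.shape[:2],np.uint8); m[y0:y1,x0:x1]=mask(im,lo,hi)[y0:y1,x0:x1]
    for c in blobs(m,40): print(n,cv2.contourArea(c),cv2.approxPolyDP(c,e,True)[:,0].tolist())
ps("top white",T,(205,150,345,290),(100,2,110),(140,40,255))
ps("top black",T,(205,150,345,290),(0,0,0),(180,60,70))
ps("scene white",S,(190,170,360,310),(100,2,110),(140,40,255))
ps("scene black",S,(190,170,360,310),(0,0,0),(180,60,60))
print(proj("top",[[.5207,.0764,.007],[.5309,-.07,.007],[.695,.088,.007],[.5207,.0764,.048]]))
g=cv2.cvtColor(T,cv2.COLOR_BGR2HSV)
for r in(205,212,218,225,232,240): print(r,[(c,*g[r,c].tolist()) for c in range(222,262,4)])
E
```

```text
top white 108.0 [[268, 179], [269, 185], [283, 183], [282, 177]]
top white 1679.0 [[246, 168], [250, 223], [294, 225], [295, 170], [290, 170], [288, 175], [290, 196], [264, 199], [261, 195], [263, 186], [259, 173], [248, 172], [249, 168]]
scene white 620.5 [[223, 252], [215, 254], [207, 264], [209, 275], [215, 279], [226, 279], [236, 270], [237, 263], [234, 258]]
scene white 1100.5 [[306, 214], [301, 220], [272, 203], [268, 207], [267, 213], [261, 219], [258, 218], [258, 231], [271, 239], [268, 253], [272, 255]]
scene black 370.0 [[309, 226], [306, 225], [273, 265], [240, 246], [226, 242], [270, 271]]
scene black 98.0 [[260, 192], [249, 199], [231, 195], [246, 206], [248, 202], [256, 199]]
[[252.7585 231.7757]
 [305.9817 226.9567]
 [247.6283 169.158 ]
 [251.6171 231.4781]]
205 [(222, 21, 60, 227), (226, 19, 61, 195), (230, 19, 65, 216), (234, 19, 63, 69), (238, 34, 56, 68), (242, 66, 94, 103), (246, 65, 90, 88), (250, 125, 10, 146), (254, 118, 16, 197), (258, 117, 14, 198)]
212 [(222, 20, 61, 224), (226, 19, 64, 216), (230, 19, 64, 202), (234, 19, 65, 67), (238, 43, 61, 75), (242, 65
[... 213 characters left out ...]
3), (246, 66, 97, 97), (250, 120, 11, 136), (254, 120, 13, 178), (258, 117, 14, 199)]
225 [(222, 19, 62, 203), (226, 21, 60, 227), (230, 19, 66, 174), (234, 19, 66, 198), (238, 20, 63, 205), (242, 21, 63, 205), (246, 21, 65, 199), (250, 19, 60, 195), (254, 18, 44, 196), (258, 18, 37, 202)]
232 [(222, 23, 48, 187), (226, 26, 47, 230), (230, 20, 64, 160), (234, 19, 67, 205), (238, 19, 66, 216), (242, 19, 65, 220), (246, 19, 66, 221), (250, 19, 65, 219), (254, 19, 68, 215), (258, 19, 66, 211)]
240 [(222, 21, 51, 175), (226, 25, 50, 229), (230, 19, 69, 119), (234, 20, 66, 166), (238, 19, 66, 186), (242, 19, 66, 201), (246, 19, 67, 210), (250, 19, 66, 218), (254, 20, 64, 222), (258, 21, 60, 228)]
```

The bright region in the top view is the forearm covering the front. The visible tray edges match the intended place, so I'll lower to contact.

Request:
arm_command:
  increments: "1 0 0 4 0; 1 0 0 7 0; 1 0 0 7 0"

```text
t: 63.0
tool_pos: [0.6873, 0.0145, 0.0939]
orientation: [-2.135, -2.304, 0.001]
force: [0.9, -0.7, -1.9]
opening: 0.0155
gripper_force: 59.9
```

Request:
arm_command:
  increments: "1 0 0 2 0; 1 0 0 2 0; 1 0 0 2 0"

```text
t: 63.3
tool_pos: [0.6877, 0.0142, 0.0933]
orientation: [2.135, 2.304, -0.0]
force: [-3.1, -2.2, 4.3]
opening: 0.0153
gripper_force: 60.0
```

```bash
python3 - <<'E'
from h import *
avg(4); print(robot.read_state()["wrist_torque"])
E
```

```text
avg [687.7754  14.1693  93.2228] 94.3492536666371 [-3.0112 -3.7233  4.9286] 0.01570829392502722 63.5
[-0.4964  0.5857  0.2294]
```

Request:
arm_command:
  increments: "0.8 0 0 -1 0; 0.6 0 0 -1 0; 0.4 0 0 -1 0; 0.4 0 0 -1 0; 0.4 0 0 -1 0"

```text
t: 64.0
tool_pos: [0.6875, 0.0147, 0.0934]
orientation: [-2.135, -2.304, 0.0]
force: [-0.3, -0.5, 0.1]
opening: 0.046
gripper_force: 0.0
```

Request:
arm_command:
  increments: "0.4 0 0 -15 0; 0.4 0 0 -60 0; 0.4 0 0 -110 0; 0.4 0 0 -150 0; 0.4 0 0 -150 0"

```text
t: 64.5
tool_pos: [0.6913, 0.0144, 0.2546]
orientation: [2.128, 2.296, 0.015]
force: [0.2, 0.9, 0.8]
opening: 0.0556
gripper_force: 0.0
```

```bash
python3 - <<'E'
from h import *
avg(1); plan((560,-130,250,70),(380,-430,250,40),(200,-540,250,20))
E
```

```text
avg [690.0556  14.4456 250.5317] 94.35599022440945 [-0.0001 -0.7464 -0.688 ] 0.05600440375308105 64.55
[-134.2 -140.7    0.5] turn 0.425 rows 4.3
[-171.7  -33.3   -0. ] turn 0.262 rows 3.9
[-174.5   12.3   -0. ] turn 0.262 rows 3.9
[-208.6  -31.4   -0. ] turn 0.349 rows 4.7
```

Request:
arm_command:
  increments: "0.4 -134 -141 0 0.425; 0.4 -134 -141 0 0.425; 0.4 -134 -141 0 0.425; 0.4 -134 -141 0 0.425; 0.4 -134 -141 0 0.425"

```text
t: 65.05
tool_pos: [0.5536, -0.1332, 0.2427]
orientation: [-2.577, -1.796, 0.004]
force: [0.7, -0.3, -0.3]
opening: 0.0556
gripper_force: 0.0
```

Request:
arm_command:
  increments: "0.4 -172 -33 0 0.262; 0.4 -172 -33 0 0.262; 0.4 -172 -33 0 0.262; 0.4 -172 -33 0 0.262; 0.4 -172 -33 0 0.262"

```text
t: 65.55
tool_pos: [0.4656, -0.2824, 0.243]
orientation: [-2.789, -1.445, 0.002]
force: [-0.1, -0.9, -0.5]
opening: 0.0558
gripper_force: 0.0
```

Request:
arm_command:
  increments: "0.4 -174 12 0 0.262; 0.4 -174 12 0 0.262; 0.4 -174 12 0 0.262; 0.4 -174 12 0 0.262; 0.4 -174 12 0 0.262"

```text
t: 66.05
tool_pos: [0.3763, -0.431, 0.2429]
orientation: [-2.953, -1.069, 0.001]
force: [0.1, 0.3, -1.0]
opening: 0.0558
gripper_force: 0.0
```

Request:
arm_command:
  increments: "0 -208 -31 0 0.349; 0 -208 -31 0 0.349; 0 -208 -31 0 0.349; 0 -208 -31 0 0.349; 0 -208 -31 0 0.349"

```text
t: 66.55
tool_pos: [0.1958, -0.5403, 0.2432]
orientation: [-3.094, -0.541, 0.001]
force: [1.0, 0.8, -0.3]
opening: 0.0903
gripper_force: 0.0
```

```bash
python3 - <<'E'
from h import *
T,S=status(1); cv2.imwrite("pics/te.png",T);cv2.imwrite("pics/se.png",S)
T0=cv2.imread("pics/top0.png")
for c in blobs(mask(T,(10,120,120),(25,255,255))): 
    w=cast("top",[c.mean(0)],.05)[0,:2]*1e3; d=w-[446,430];u=np.array([.695,.719])
    print("orange",c.mean(0).round(1),cv2.contourArea(c),"hopper frame",np.round([d@u,d@[-u[1],u[0]]]),np.round(rect("top",c,.091),1),cv2.approxPolyDP(c,2,True)[:,0].tolist())
m=mask(T,(0,0,90),(180,60,255)); mm=np.zeros_like(m); mm[155:245,235:315]=m[155:245,235:315]
for c in blobs(mm,300): print("tray",np.round(rect("top",c,.048),1))
m=255-mask(T,(50,90,20),(85,255,255)); mm=np.zeros_like(m); mm[155:250,230:320]=m[155:250,230:320]
for c in blobs(mm,300): print("mat+tray",np.round(rect("top",c,.003),1))
d=(cv2.absdiff(T,T0).max(2)>30).astype(np.uint8)*255
for c in blobs(d,30): print("changed",c.mean(0).round(),cv2.contourArea(c))
u=np.array([np.cos(np.radians(-24.2)),np.sin(np.radians(-24.2))]);v=np.array([-u[1],u[0]])
for n,im in(("top",T),("scene",S)):
    for c in blobs(mask(im,(0,0,185),(180,40,255)),20):
        dd=cast(n,[c.mean(0)],.072)[0,:2]*1e3-[510.8,-382.9]
        if abs(dd@v)<25 and abs(dd@u)<100: print("dial",n,c.mean(0),cv2.contourArea(c),dd@u,dd@v)
E
```

```text
t 66.65 F [ 0.5317  1.1628 -0.0226] M [-0.0356  0.0508  0.0329] 0.06206270324961567 open 0.09241862161557973 tcp [ 198.1927 -539.2231  243.1659]
blob [393. 383.  49.] gap 0.6 areas 494.0 884.5 top px [136. 282.]
blob [689.  15.  80.] gap 0.1 areas 206.5 246.0 top px [273. 166.]
orange [135.2 283. ] 486.0 hopper frame [-71.   7.] [393.  367.6  45.3 126.1  46.2] [[149, 262], [134, 273], [118, 292], [115, 300], [121, 295], [130, 301], [139, 292], [130, 282], [137, 276], [146, 284], [154, 276]]
orange [273.2 165.9] 206.5 hopper frame [-125. -466.] [686.2  15.2  16.1 108.6   5.1] [[294, 162], [252, 167], [257, 171], [294, 166]]
orange [408.9  68.5] 67.0 hopper frame [-214. -912.] [ 935.3 -343.8   24.3   24.5   41.8] [[408, 64], [404, 70], [411, 73], [414, 68]]
tray [607.3   7.9 181.8 155.    5.7]
mat+tray [613.3   8.6 212.6 176.2   3.2]
changed [242. 416.] 88.5
changed [225. 414.] 33.0
changed [554. 409.] 38.5
changed [287. 405.] 391.5
changed [543. 400.] 682.5
changed [136. 282.] 696.5
changed [327. 269.] 511.5
changed [355. 220.] 530.5
changed [434. 217.] 609.0
changed [419. 213.] 50.0
changed [200. 181.] 519.0
changed [293. 209.] 398.5
changed [258. 183.] 416.0
dial top [418.3636 244.1667] 264.0 -41.656156199893694 15.089684988714438
dial top [438.4688 214.5312] 101.0 49.23204418977673 -4.587206046781591
dial scene [184.2075 147.1132] 125.5 47.519026479225836 -1.060870233691536
```

Everything checks out: the tray is upright on its mat, both spacers are inside the hopper, the head is at the stop, and the bystanders are unchanged. Handing in.

```bash
python3 -c "
from plant import robot
print(robot.close_job())"
```

```text
the job is handed in; nothing more can be done
None
```

I handed the job in at about 67 s with both spacers in the hopper, the empty tray upright on its mat and the gauge head at the end stop. The grip slipped once while tipping and the tray dropped into the hopper; I regripped it and finished the pour. I never clearly felt the detent hold when I pulled back on the head.

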